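# Clear the mat and show the toy head to the camera

### The arm

A 6-joint arm with a two-finger parallel gripper is mounted at the origin on the work surface. World frame = base frame: x ahead of the robot, y to its left, z up, the work surface at z = 0. Lengths are in m, angles in rad, forces in N, time in s.
With the tool pointing down it reaches from about 0.3 to 0.75 m from the base axis. Payload 8.5 kg.
Tool frame: the origin (TCP) lies midway between the tips of the shut fingers; the grasp point (between the pads) lies bot.pinch_z behind it (bot.pinch_z is the distance from the TCP to the grasp point, in m); z points along the fingers, y is the line along which they close (so a half turn about z gives the same grasp; the last joint's range is limited). The gripper opens to 85 mm and grips with 20 to 120 N. Pads are 22 mm wide; open, the fingers measure 114 mm over their backs; the gripper's body (76 mm by 85 mm) begins 54 mm behind the grasp point. The pads swing forward as they close: fully open they stand 13 mm farther back than shut.
Start: joints at [-1.562, 0.381, 1.297, -0, 1.464, -0.215], TCP at [0.122, -0.536, 0.231] pointing down, gripper open.
Joint ranges: [-3.11, 3.11], [-0.89, 2.33], [0.22, 2.48], [-1.42, 4.56], [0.17, 2.85], [-2.88, 2.88]. Speed limits (rad/s): [2.39, 2.39, 3.14, 3.14, 3.14, 3.14].

### API

Orientations are given as a unit quaternion [x, y, z, w].
In Python, from bench import bot gives the robot as it stands.
- The arm moves only by the tool move_arm, never from a script. Its argument "targets" is a list of rows, each a list of 2 entries, a list of its own where there are three numbers: the shift along the tool's x, y, z in units of 0.15 m (1.0 is 0.15 m), then the turn, a rotation vector about the tool's x, y, z in units of 60 degrees (1.0 is 60 degrees). In form: [[[x, y, z], [ax, ay, az]], ...]. A call has 1 to 12 rows; each row shifts and turns the commanded pose from where the row before left it, along the tool's axes as they then stand; what a row does not reach is not made up. A row lasts 1/12 s, in which the tool goes at most 41.7 mm and 7.16 degrees, less where a joint would pass 70% of its speed; a pose out of reach is approached as far as the arm can. A call with a number of a shift or a turn outside -1 to 1 is refused whole. A call with a gripper value outside its range is refused whole. "hand" is the gripper command: -1 is fully open, 1 is shut, values between are in proportion, set as the call begins (left out, the last holds). The fingers move at their own pace and stop on an object; "force" is the grip in N (left out, the last holds). Time passes only in rows, so rows that do not move let the fingers close. It gives the time, the measured TCP pose, the force, the opening and the grip force at its end, in the units of the state.
- bot.state(): the state, without advancing time (a new reading comes with each control period).
- bot.read_camera(name): name is "scene" or "top" or "wrist"; returns a dict with "image" (400x640x3 uint8, red, green, blue), "intrinsics" (3x3 intrinsics, pixels), "camera_from_world" (4x4, takes a point from world to camera coordinates). Camera axes: x right, y down, z forward; pixel columns grow to the right and rows downward; lengths in m; the calibration is good to about 2 mm. A picture is of the moment at which its call begins. There is no depth.
- bot.sign_off(): hands the job in; it is judged then, once.
The state is a dict: "time": time; "joint_positions": joint angles; "qd": joint speeds; "joint_efforts": joint torques, N m; "ee_pos": TCP position; "eef_rot": TCP orientation; "force": force on the tool from outside, world axes, zero at the start; "torque": the same for the moment, N m; "finger_gap": finger opening in m; "finger_force": force on a finger pad.
Only numpy, scipy, OpenCV 4.12 (cv2) and the standard library are available. Lean on these libraries where they do the work, as an engineer would, in place of code of your own. Each camera call takes 0.05 s, during which the arm holds its last target. There are 200 camera calls.

### The job

Get the finished toy robot's head photographed: first clear the two markers off the cutting mat by standing each one upright, down in the well of the wooden pen block that fits it (thick marker in the wide well, thin one in the narrow well), and let go of them. Then take the head out of the parts tray and hold it in the air in front of the camera, its face 150 mm from the lens, centred in the view, right way up and tipped so that it looks squarely into the lens; finish while holding it there without moving, with nothing but the gripper carrying it. Leave the camera, the tray's other parts and the other things on the bench where they are.

Things in the scene. Friction and masses are not known exactly. Their poses are not given: they have to be found in the camera images.
- thick_center (a point): Centre of the thick marker: cylinder 22 mm in diameter, 120 mm tall, white barrel, grey cap, about 40 g. It starts standing upright on its cap on the 2 mm thick cutting mat; the point is half-way up, on its axis; z is its axis, pointing up from the cap.
- thin_center (a point): Centre of the thin marker: cylinder 14 mm in diameter, 125 mm tall, same materials, about 35 g, also standing upright on its cap on the mat; the point is half-way up, on its axis; z is its axis, pointing up from the cap.
- thick: The thick marker as a whole; origin at the centre of its foot (cap end).
- thin: The thin marker as a whole; origin at the centre of its foot (cap end).
- wide_well (a point): Centre of the mouth of the wide well, 26 mm in diameter and 45 mm deep, in the top of the wooden pen block. Axes as the block's.
- narrow_well (a point): Centre of the mouth of the narrow well, 17.5 mm in diameter and 45 mm deep, 76 mm from the wide one. Axes as the block's. Both wells have a 2 mm chamfer.
- block: Fixed wooden pen block, 50 (x) x 130 (y) x 55 mm tall, origin under its centre; the wells lie on its long (y) axis, the wide one at +38 mm, the narrow one at -38 mm.
- head_center (a point): Centre of the toy robot's head: white plastic rounded box 40 (x) x 46 (y) x 44 mm (z), about 60 g, on a round neck 28 mm in diameter and 6 mm high, with a 13 mm antenna stub on top. The point is the box's centre, 28 mm above the underside of the neck, on which the head stands upright in the tray. x points out of the face (two round dark eyes above a mouth slot), z to the top of the head; the y sides are flat and plain, good to grip.
- head_face (a point): Centre of the head's face, 20 mm along x from the head's centre; axes as the head's.
- head: The head as a whole; origin under its neck.
- tray: Fixed grey parts tray, 120 (x) x 360 (y) mm, floor and walls 4 mm thick, walls 15 mm tall over all; three compartments side by side along y (centres about 118 mm apart), one of which holds the head, the others a torso and a dome. Origin under its centre.
- lens (a point): Centre of the front glass of the camera's lens (barrel 48 mm in diameter). x points along the viewing direction, out of the lens; y is level; z is the camera's up. The camera looks down at a slope that varies from one start to the next.
- stand: Fixed stand carrying the camera: foot 100 x 130 mm, post 18 mm in diameter; origin on the table under the post. The camera (106 mm wide, 66 mm tall) tilts about a level axis 260 mm above the table, 45 mm behind the lens glass.
- camera (a joint): Downward tilt of the camera, rad: 0 looks level, growing as it looks down. Stiff: stays where it is unless pushed.
- jar: Bystander, leave alone: small glass jar, 36 mm wide, 45 mm tall; origin at its underside.
- glue: Bystander, leave alone: glue bottle, 38 mm wide, 110 mm tall; origin at its underside.
- driver: Bystander, leave alone: screwdriver, 150 mm long, lying on the left of the mat's near edge; origin at its underside.
- eraser: Bystander, leave alone: grey-black eraser 45 x 22 x 13 mm lying on the mat; origin at its underside.
- torso: Bystander, leave alone: white toy torso, 32 x 60 x 54 mm (the 60 mm over its arm stubs), in the tray; origin at its underside.
- dome: Bystander, leave alone: white dome shell, 56 mm wide, 29 mm tall, in the tray; origin at its underside.

How it is judged:
By the outcome, as a careful person would: the job done as asked, in the order asked, and still so for the second after the job is handed in, while the arm keeps its last pose, push and grip.
It also fails if it takes over 67 s, if anything falls off the work surface, if the arm or the gripper's body presses on something with over 40 N, if the wrist force passes 120 N, or if a joint passes its speed limit or range.

## Working session

There is one attempt and no reset: what is moved stays moved. The work goes in short steps, Python scripts to look and compute and a tool call to move; the robot and the scene stay as the last step left them, time stands still between calls to the robot, and variables do not carry over. Pictures are saved under pics/ and viewed, at most 10 in all, crops included, and the job is handed in when it is done.

Besides the shell and the picture viewer there is one more tool, called after "Call:" in YAML: its name, and indented under it one key for each argument. move_arm: Moves the arm, as the interface text tells. Shifts and turns lie within -1 to 1; 1 stands for 0.15 m of shift or 60 degrees of turn. Its arguments: {"type":"object","properties":{"targets":{"type":"array","items":{"type":"array"}},"hand":{"type":"number"},"force":{"type":"number"}},"required":["targets"]}

```bash
mkdir -p pics; ls; python3 - <<'E'
from bench import bot
import cv2,pickle,numpy as np
d={}
for n in ("scene","top","wrist"):
    r=bot.read_camera(n); d[n]=r
    cv2.imwrite(f"pics/{n}0.png",cv2.cvtColor(r["image"],cv2.COLOR_RGB2BGR))
    print(n,np.round(r["intrinsics"],1).tolist(),np.round(r["camera_from_world"],3).tolist())
pickle.dump(d,open("cams0.pkl","wb"))
print(bot.pinch_z,bot.state())
E
```

```text
pics
scene [[484.3, 0.0, 325.1], [0.0, 484.3, 199.7], [0.0, 0.0, 1.0]] [[-0.738, 0.675, 0.008, 0.335], [0.405, 0.452, -0.795, -0.125], [-0.54, -0.583, -0.607, 1.787], [0.0, 0.0, 0.0, 1.0]]
top [[456.2, 0.0, 323.7], [0.0, 456.2, 196.3], [0.0, 0.0, 1.0]] [[-0.007, -1.0, -0.005, 0.091], [-0.988, 0.008, -0.151, 0.577], [0.152, 0.004, -0.988, 1.312], [0.0, 0.0, 0.0, 1.0]]
wrist [[328.6, 0.0, 314.1], [0.0, 328.6, 200.2], [0.0, 0.0, 1.0]] [[0.221, -0.975, -0.002, -0.549], [-0.933, -0.212, 0.29, -0.037], [-0.284, -0.062, -0.957, 0.379], [0.0, 0.0, 0.0, 1.0]]
0.0187 {'time': 0.15, 'joint_positions': array([-1.56231115e+00,  3.81059469e-01,  1.29800968e+00,  1.04401774e-05,
        1.46356612e+00, -2.15305242e-01]), 'qd': array([ 7.00255660e-04, -2.88143698e-04, -1.89594012e-03, -6.74555887e-05,
       -2.75454094e-03, -5.34128686e-04]), 'joint_efforts': array([ 1.76929752e-03, -4.48622811e+01, -2.31345248e+01, -2.78531024e-04,
        3.81018355e-03, -3.34242138e-06]), 'ee_pos': array([ 0.12205575, -0.53608036,  0.23086977]), 'eef_rot': array([ 9.93746188e-01,  1.11661285e-01,  5.89743142e-05, -5.17985255e-04]), 'force': array([ 0.58819407, -0.5134748 , -0.88893804]), 'torque': array([-0.04086048,  0.03368677,  0.00759995]), 'finger_force': 0.0, 'finger_gap': 0.0852955902166166}
```

View pics/scene0.png

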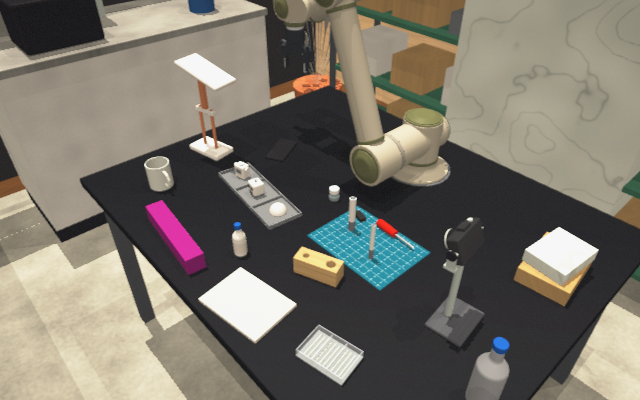

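View pics/top0.png

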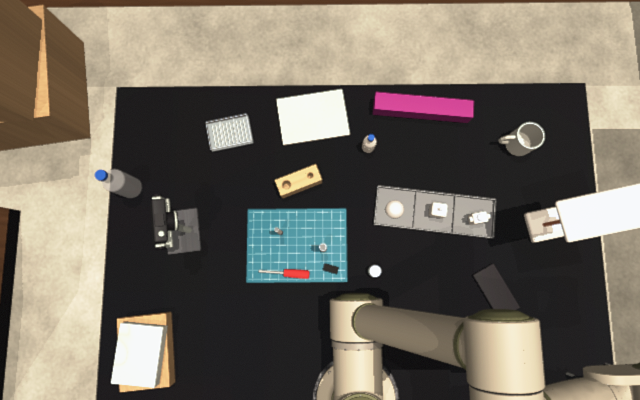

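```bash
python3 - <<'E'
import cv2,pickle,numpy as np
d=pickle.load(open("cams0.pkl","rb"))
def crop(n,x0,y0,x1,y1,s):
    im=cv2.cvtColor(d[n]["image"],cv2.COLOR_RGB2BGR)[y0:y1,x0:x1]
    im=cv2.resize(im,None,fx=s,fy=s,interpolation=cv2.INTER_CUBIC)
    for k in range(0,x1-x0,10): cv2.line(im,(k*s,0),(k*s,4 if (x0+k)%50 else 12),(0,255,255),1); 
    for k in range(0,y1-y0,10): cv2.line(im,(0,k*s),(4 if (y0+k)%50 else 12,k*s),(0,255,255),1)
    return im
c=np.zeros((600,800,3),np.uint8)
def put(im,x,y): c[y:y+im.shape[0],x:x+im.shape[1]]=im
put(crop("top",250,160,350,260,4),0,0)
put(crop("top",140,190,210,260,5),410,0)
put(crop("top",370,180,500,240,3),0,410)
put(crop("scene",425,210,495,270,3),410,410)
put(crop("scene",230,160,270,200,4),630,410)
cv2.imwrite("pics/comp1.png",c)
c[:]=0
put(crop("scene",290,190,390,290,5),0,0)
put(crop("scene",430,210,490,340,4),510,0)
cv2.imwrite("pics/comp2.png",c)
E
```

```text
(no output)
```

View pics/comp1.png

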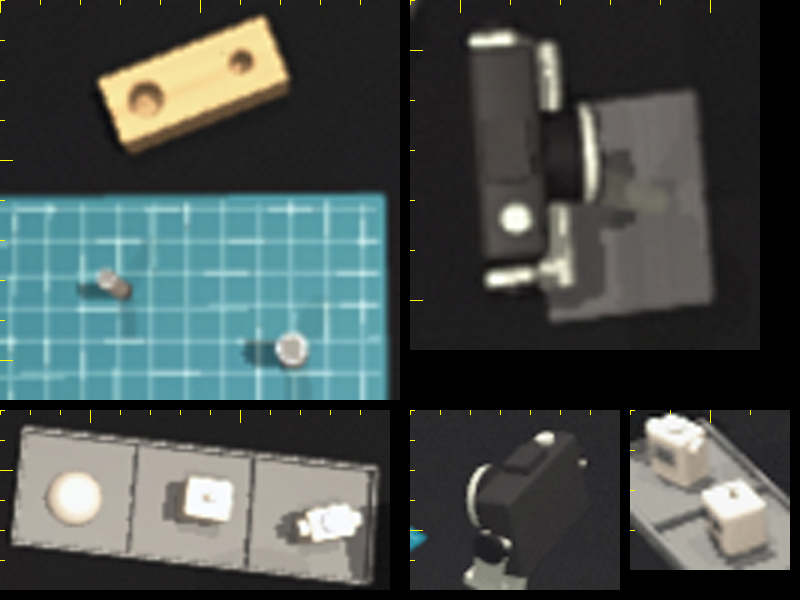

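View pics/comp2.png

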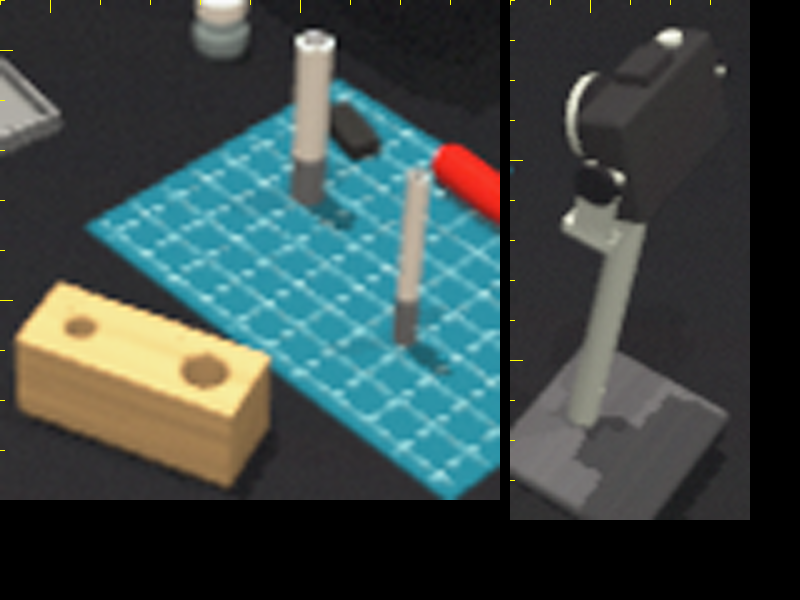

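```bash
cat > h.py <<'E'
import numpy as np, cv2
from scipy.spatial.transform import Rotation as R
def ray(c,uv):
    K=c["intrinsics"];T=c["camera_from_world"]
    d=T[:3,:3].T@np.linalg.solve(K,[*uv,1]); o=-T[:3,:3].T@T[:3,3]
    return o,d/np.linalg.norm(d)
def onz(c,uv,z):
    o,d=ray(c,uv); return o+d*(z-o[2])/d[2]
def tri(obs):
    A=0;b=0
    for c,uv in obs:
        o,d=ray(c,uv);P=np.eye(3)-np.outer(d,d);A=A+P;b=b+P@o
    return np.linalg.solve(A,b)
def proj(c,p):
    T=c["camera_from_world"];q=c["intrinsics"]@(T[:3,:3]@np.asarray(p)+T[:3,3]);return q[:2]/q[2]
def rel(s,p,Rm):
    """tool-frame shift (units) and turn (units) from commanded/measured pose s=(p,R) to p,Rm"""
    p0,R0=s; return R0.inv().apply(np.asarray(p)-p0)/.15, (R0.inv()*Rm).as_rotvec()/np.radians(60)
E
python3 - <<'E'
from h import *;import pickle
d=pickle.load(open("cams0.pkl","rb"));t,s=d["top"],d["scene"]
for n,a,b,z in (("wide",(286.75,184.5),(331,264),.055),("narrow",(310.25,175.25),(306.2,255.4),.055),("thick",(322.75,247),(353,198),.122),("thin",(276.75,229.75),(374,225),.127),("head",(440.3,209.3),(255.75,179.25),.067),("lens",(176.4,220.4),(447,238.5),.25)):
    print(n,onz(t,a,z).round(4),onz(s,b,z).round(4),tri([(t,a),(s,b)]).round(4))
for p in ((0,0,0),(.5,0,0)): print(proj(t,p))
E
```

```text
wide [0.6119 0.1955 0.055 ] [0.6183 0.2018 0.055 ] [0.6132 0.1962 0.0475]
narrow [0.6393 0.1258 0.055 ] [0.6463 0.1321 0.055 ] [0.641  0.126  0.0472]
thick [0.4243 0.0897 0.122 ] [0.4307 0.0941 0.122 ] [0.4249 0.0893 0.1163]
thin [0.4724 0.2162 0.127 ] [0.4793 0.2231 0.127 ] [0.4727 0.2173 0.1196]
head [ 0.5331 -0.2521  0.067 ] [ 0.5435 -0.2416  0.067 ] [ 0.5346 -0.2551  0.0558]
lens [0.4878 0.4541 0.25  ] [0.5038 0.4592 0.25  ] [0.4905 0.4552 0.2395]
[355.21349536 396.91015374]
[352.35557977 223.43974816]
```

Call:
move_arm:
  targets:
    - [[0.18,-0.194,-0.023],[0,0,0]]
    - [[0.18,-0.194,-0.023],[0,0,0]]
    - [[0.18,-0.194,-0.023],[0,0,0]]
    - [[0.18,-0.194,-0.023],[0,0,0]]
    - [[0.18,-0.194,-0.023],[0,0,0]]
    - [[0.18,-0.194,-0.023],[0,0,0]]
    - [[0.18,-0.194,-0.023],[0,0,0]]
    - [[0.18,-0.194,-0.023],[0,0,0]]
    - [[0.18,-0.194,-0.023],[0,0,0]]
    - [[0.18,-0.194,-0.023],[0,0,0]]
  hand: -1
  force: 30

```text
time: 0.98
ee_pos: [0.3211, -0.1907, 0.266]
eef_rot: [0.994, 0.111, 0.0, 0.0]
force: [0.3, -1.2, 0.2]
finger_gap: 0.0851
finger_force: 0.0
```

Call:
move_arm:
  targets:
    - [[0.18,-0.194,-0.023],[0,0,0]]
    - [[0.18,-0.194,-0.023],[0,0,0]]
    - [[0.18,-0.194,-0.023],[0,0,0]]
    - [[0.18,-0.194,-0.023],[0,0,0]]
    - [[0.18,-0.194,-0.023],[0,0,0]]
    - [[0.18,-0.194,-0.023],[0,0,0]]
    - [[0.18,-0.194,-0.023],[0,0,0]]
    - [[0.18,-0.194,-0.023],[0,0,0]]
    - [[0.18,-0.194,-0.023],[0,0,0]]
    - [[0.18,-0.194,-0.023],[0,0,0]]
    - [[0,0,0],[0,0,0]]
    - [[0,0,0],[0,0,0]]

```text
time: 1.98
ee_pos: [0.5197, 0.1525, 0.2995]
eef_rot: [0.994, 0.113, -0.001, 0.0]
force: [-1.2, -0.7, -0.2]
finger_gap: 0.0853
finger_force: 0.0
```

```bash
python3 - <<'E'
from bench import bot
from h import *;import pickle
w=bot.read_camera("wrist");pickle.dump(w,open("w1.pkl","wb"))
cv2.imwrite("pics/w1.png",cv2.cvtColor(w["image"],cv2.COLOR_RGB2BGR))
s=bot.state();print(s["time"],s["ee_pos"],s["eef_rot"],s["joint_positions"])
for n,p in dict(wide=(.6119,.1955,.055),nar=(.6393,.1258,.055),thick=(.4243,.0897,.122),thin=(.4724,.2162,.127)).items(): print(n,proj(w,p).round(1))
E
```

```text
2.0333 [0.51924218 0.15133651 0.29970455] [ 9.93677923e-01  1.12266334e-01 -6.67852825e-04  9.26385824e-05] [ 6.47235110e-02  3.25841675e-01  1.18482859e+00 -2.49332059e-04
  1.63224772e+00  1.41049762e+00]
wide [295.4  76.1]
nar [363.1  65.2]
thick [351.2 273.9]
thin [242.6 210. ]
```

View pics/w1.png

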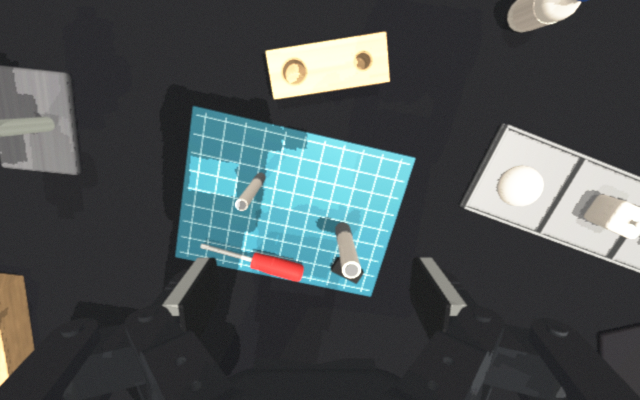

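```bash
python3 - <<'E'
from h import *;import pickle
d=pickle.load(open("cams0.pkl","rb"));t,s=d["top"],d["scene"];w=pickle.load(open("w1.pkl","rb"))
im=cv2.cvtColor(w["image"],cv2.COLOR_RGB2BGR)
g=im[:,:,2].astype(int)
for n,a,b,e,z in (("wide",(286.75,184.5),(331,264),(294,71),.055),("narrow",(310.25,175.25),(306.2,255.4),(363,61),.055),("thick",(322.75,247),(353,198),(351,269.5),.122),("thin",(276.75,229.75),(374,225),(241.5,205),.127)):
    print(n,onz(w,e,z).round(4),tri([(t,a),(s,b),(w,e)]).round(4))
E
```

```text
wide [0.6166 0.1981 0.055 ] [0.6148 0.1974 0.049 ]
narrow [0.6434 0.127  0.055 ] [0.6423 0.1264 0.0482]
thick [0.4295 0.0913 0.122 ] [0.4253 0.0894 0.1159]
thin [0.4773 0.2182 0.127 ] [0.4736 0.2181 0.1199]
```

Call:
move_arm:
  targets:
    - [[-0.228,0.085,0],[0,0,0]]
    - [[-0.228,0.085,0],[0,0,0]]
    - [[-0.228,0.085,0],[0,0,0]]
    - [[0,0,0.226],[0,0,0]]
    - [[0,0,0.226],[0,0,0]]
    - [[0,0,0.226],[0,0,0]]
    - [[0,0,0.226],[0,0,0]]
    - [[0,0,0.226],[0,0,0]]
    - [[0,0,0.226],[0,0,0]]
    - [[0,0,0.226],[0,0,0]]
    - [[0,0,0],[0,0,0]]

```text
time: 2.95
ee_pos: [0.4245, 0.09, 0.0591]
eef_rot: [0.994, 0.111, -0.005, -0.001]
force: [-1.3, -0.7, -0.8]
finger_gap: 0.0856
finger_force: 0.0
```

Call:
move_arm:
  targets:
    - [[0,0,0],[0,0,0]]
    - [[0,0,0],[0,0,0]]
    - [[0,0,0],[0,0,0]]
    - [[0,0,0],[0,0,0]]
    - [[0,0,0],[0,0,0]]
    - [[0,0,0],[0,0,0]]
    - [[0,0,0],[0,0,0]]
    - [[0,0,0],[0,0,0]]
    - [[0,0,0],[0,0,0]]
    - [[0,0,0],[0,0,0]]
  hand: 1
  force: 30

```text
time: 3.78
ee_pos: [0.4285, 0.091, 0.064]
eef_rot: [0.994, 0.112, 0.001, 0.0]
force: [-0.8, -0.0, 8.1]
finger_gap: 0.02
finger_force: 29.0
```

Call:
move_arm:
  targets:
    - [[0,0,-0.19],[0,0,0]]
    - [[0,0,-0.19],[0,0,0]]
    - [[0,0,-0.19],[0,0,0]]
    - [[0.229,-0.0696,0],[0,0,0]]
    - [[0.229,-0.0696,0],[0,0,0]]
    - [[0.229,-0.0696,0],[0,0,0]]
    - [[0.229,-0.0696,0],[0,0,0]]
    - [[0.229,-0.0696,0],[0,0,0]]
    - [[0.229,-0.0696,0],[0,0,0]]
    - [[0,0,0],[0,0,0]]
    - [[0,0,0],[0,0,0]]
    - [[0,0,0],[0,0,0]]

```text
time: 4.78
ee_pos: [0.6143, 0.1977, 0.1483]
eef_rot: [0.994, 0.112, -0.001, 0.0]
force: [-1.6, -0.5, -0.1]
finger_gap: 0.02
finger_force: 29.4
```

```bash
python3 - <<'E'
from bench import bot
from h import *;import pickle
D={n:bot.read_camera(n) for n in("wrist","top","scene")};pickle.dump(D,open("d2.pkl","wb"))
s=bot.state();print(s["time"],s["ee_pos"],s["eef_rot"],s["force"])
p=s["ee_pos"];foot=p-[0,0,.062]
c=np.zeros((600,800,3),np.uint8)
def crop(n,p,hw,hh,sc,X,Y):
    u=proj(D[n],p);x0=int(max(0,min(640-2*hw,u[0]-hw)));y0=int(max(0,min(400-2*hh,u[1]-hh)))
    im=cv2.resize(cv2.cvtColor(D[n]["image"],cv2.COLOR_RGB2BGR)[y0:y0+2*hh,x0:x0+2*hw],None,fx=sc,fy=sc,interpolation=cv2.INTER_CUBIC)
    c[Y:Y+im.shape[0],X:X+im.shape[1]]=im;print(n,"crop",x0,y0,sc,"foot",proj(D[n],foot).round(1),"mouth",proj(D[n],[.6155,.198,.055]).round(1))
crop("wrist",foot,100,75,4,0,0);crop("scene",[.6155,.198,.07],40,35,5,0,0) if 0 else None
cv2.imwrite("pics/c2.png",c)
crop("scene",[.62,.17,.07],50,50,4,0,0);crop("top",[.62,.17,.07],50,50,4,400,0)
cv2.imwrite("pics/c2b.png",c)
E
```

```text
4.9333 [0.61422783 0.19735789 0.14905831] [ 9.93771570e-01  1.11436374e-01 -5.23045877e-06  1.54917966e-05] [ 0.32656906 -0.35105086 -0.95009182]
wrist crop 215 143 4 foot [315.4 218.6] mouth [314.8 202.1]
scene crop 272 204 4 foot [331.2 253.8] mouth [330.8 262.7]
top crop 245 130 4 foot [285.2 181.8] mouth [285.9 183.3]
```

View pics/c2.png

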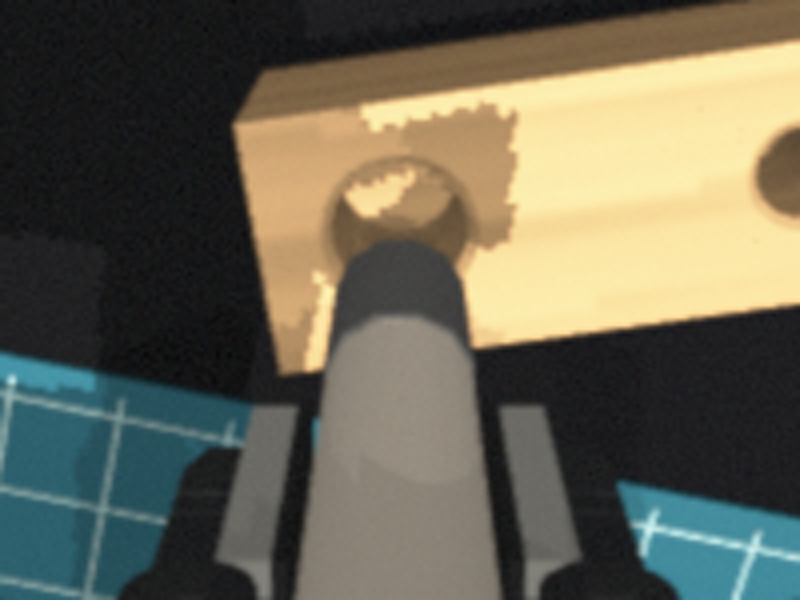

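Call:
move_arm:
  targets:
    - [[0.019,0,0],[0,0,0]]
    - [[0,0,0.05],[0,0,0]]
    - [[0,0,0.05],[0,0,0]]
    - [[0,0,0.05],[0,0,0]]
    - [[0,0,0.05],[0,0,0]]
    - [[0,0,0.04],[0,0,0]]
    - [[0,0,0.03],[0,0,0]]
    - [[0,0,0],[0,0,0]]
    - [[0,0,0],[0,0,0]]

```text
time: 5.68
ee_pos: [0.6177, 0.1984, 0.1078]
eef_rot: [0.994, 0.112, -0.0, 0.0]
force: [-0.2, 0.4, -0.2]
finger_gap: 0.0201
finger_force: 29.4
```

Call:
move_arm:
  targets:
    - [[0,0,0.05],[0,0,0]]
    - [[0,0,0.05],[0,0,0]]
    - [[0,0,0.05],[0,0,0]]
    - [[0,0,0.05],[0,0,0]]
    - [[0,0,0.03],[0,0,0]]
    - [[0,0,0],[0,0,0]]
    - [[0,0,0],[0,0,0]]
    - [[0,0,0],[0,0,0]]

```text
time: 6.35
ee_pos: [0.6178, 0.1985, 0.0735]
eef_rot: [0.994, 0.112, 0.0, -0.0]
force: [-0.0, -0.3, -0.8]
finger_gap: 0.02
finger_force: 29.4
```

Call:
move_arm:
  targets:
    - [[0,0,0],[0,0,0]]
    - [[0,0,0],[0,0,0]]
    - [[0,0,0],[0,0,0]]
    - [[0,0,0],[0,0,0]]
    - [[0,0,0],[0,0,0]]
    - [[0,0,0],[0,0,0]]
    - [[0,0,-0.1],[0,0,0]]
    - [[0,0,-0.21],[0,0,0]]
    - [[0,0,-0.21],[0,0,0]]
    - [[0,0,-0.21],[0,0,0]]
    - [[0,0,-0.14],[0,0,0]]
  hand: -1

```text
time: 7.27
ee_pos: [0.6182, 0.1986, 0.2075]
eef_rot: [0.994, 0.112, 0.002, -0.0]
force: [-1.0, -0.1, -0.1]
finger_gap: 0.0855
finger_force: 0.0
```

Call:
move_arm:
  targets:
    - [[-0.222,-0.0845,0],[0,0,0]]
    - [[-0.222,-0.0845,0],[0,0,0]]
    - [[-0.222,-0.0845,0],[0,0,0]]
    - [[-0.222,-0.0845,0],[0,0,0]]
    - [[0,0,0.2275],[0,0,0]]
    - [[0,0,0.2275],[0,0,0]]
    - [[0,0,0.2275],[0,0,0]]
    - [[0,0,0.2275],[0,0,0]]
    - [[0,0,0],[0,0,0]]
    - [[0,0,0],[0,0,0]]

```text
time: 8.1
ee_pos: [0.4763, 0.2182, 0.0673]
eef_rot: [0.994, 0.112, -0.001, 0.0]
force: [0.0, 0.3, 0.7]
finger_gap: 0.0856
finger_force: 0.0
```

```bash
python3 - <<'E'
from bench import bot
from h import *;import pickle
D={n:bot.read_camera(n) for n in("wrist","scene","top")};pickle.dump(D,open("d3.pkl","wb"))
s=bot.state();print(s["time"],s["ee_pos"],s["eef_rot"],s["force"],s["finger_gap"])
c=np.zeros((600,800,3),np.uint8)
def put(n,x0,y0,w,h,sc,X,Y):
    im=cv2.resize(cv2.cvtColor(D[n]["image"],cv2.COLOR_RGB2BGR)[y0:y0+h,x0:x0+w],None,fx=sc,fy=sc,interpolation=cv2.INTER_CUBIC)
    c[Y:Y+im.shape[0],X:X+im.shape[1]]=im
put("scene",280,190,120,100,4,0,0);put("top",250,150,80,100,4,480,0);put("wrist",190,0,260,190,1,0,400)
cv2.imwrite("pics/c3.png",c)
E
```

```text
8.25 [0.47781335 0.21860404 0.06967711] [ 9.93742019e-01  1.11682407e-01  1.95060821e-03 -1.85853778e-04] [ 0.19228618  0.05923649 -0.05990324] 0.08545629378662016
```

View pics/c3.png

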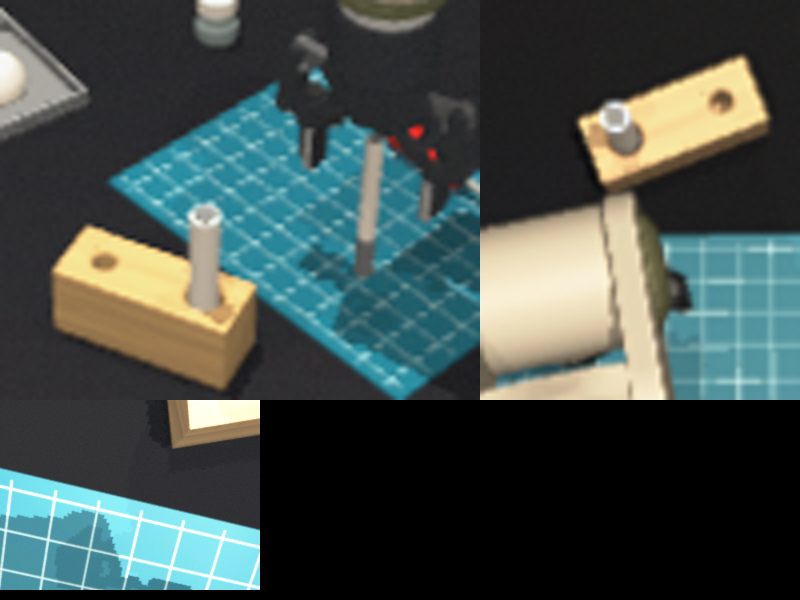

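Call:
move_arm:
  targets:
    - [[0,0,0],[0,0,0]]
    - [[0,0,0],[0,0,0]]
    - [[0,0,0],[0,0,0]]
    - [[0,0,0],[0,0,0]]
    - [[0,0,0],[0,0,0]]
    - [[0,0,0],[0,0,0]]
    - [[0,0,0],[0,0,0]]
    - [[0,0,0],[0,0,0]]
    - [[0,0,0],[0,0,0]]
    - [[0,0,0],[0,0,0]]
    - [[0,0,0],[0,0,0]]
  hand: 1

```text
time: 9.17
ee_pos: [0.4767, 0.2183, 0.0677]
eef_rot: [0.994, 0.112, 0.0, 0.0]
force: [0.3, -0.7, 3.6]
finger_gap: 0.0118
finger_force: 29.3
```

Call:
move_arm:
  targets:
    - [[0,0,-0.187],[0,0,0]]
    - [[0,0,-0.187],[0,0,0]]
    - [[0,0,-0.187],[0,0,0]]
    - [[0.19,0.1686,0],[0,0,0]]
    - [[0.19,0.1686,0],[0,0,0]]
    - [[0.19,0.1686,0],[0,0,0]]
    - [[0.19,0.1686,0],[0,0,0]]
    - [[0.19,0.1686,0],[0,0,0]]
    - [[0,0,0],[0,0,0]]
    - [[0,0,0],[0,0,0]]
    - [[0,0,0],[0,0,0]]

```text
time: 10.08
ee_pos: [0.6429, 0.127, 0.151]
eef_rot: [0.994, 0.112, -0.001, -0.0]
force: [-0.6, 0.4, -0.7]
finger_gap: 0.0121
finger_force: 29.4
```

```bash
python3 - <<'E'
from bench import bot
from h import *;import pickle
D={n:bot.read_camera(n) for n in("wrist",)};pickle.dump(D,open("d4.pkl","wb"))
s=bot.state();print(s["time"],s["ee_pos"],s["eef_rot"],s["force"],s["finger_gap"])
w=D["wrist"];foot=s["ee_pos"]-[0,0,.0657]
m=proj(w,[.6441,.1269,.055]);print("mouth",m,"foot",proj(w,foot))
im=cv2.cvtColor(w["image"],cv2.COLOR_RGB2BGR)
x0,y0=int(m[0])-22,int(m[1])-22
g=im[y0:y0+54:2,x0:x0+44:2,2]
print(x0,y0);print("\n".join(" ".join("%3d"%v for v in r) for r in g))
E
```

```text
10.1333 [0.64264318 0.12736373 0.15140651] [ 9.93703826e-01  1.12037015e-01 -6.13431505e-04 -1.92581094e-04] [ 0.34848612  0.36357074 -0.20102201] 0.011928721214457223
mouth [315.31540953 201.07169638] foot [314.25773509 216.49087245]
293 179
165 164 162 162 163 163 164 164 165 166 165 158 148 149 149 148 149 149 150 150 151 151
161 164 164 165 165 165 164 166 168 168 167 157 149 151 151 150 152 150 149 153 152 152
168 167 167 165 166 167 167 168 169 167 168 152 151 149 152 150 150 154 152 151 152 154
167 167 168 169 168 170 168 171 169 171 166 153 151 152 152 150 142 153 153 154 152 152
169 168 171 172 171 172 174 171 169 166 153 144 144 150 153 153 153 153 154 153 150 151
171 174 172 172 174 174 173 155 136 134 135 130 125 122 134 148 153 153 153 152 154 151
171 173 172 172 171 170 146 133 138 140 140 142 142 137 126 129 151 156 156 155 157 157
171 172 173 172 171 150 126 109 135 141 142 143 143 139 116 105 130 152 156 158 158 157
174 174 175 175 168 134 102  92  94 118 132 134 125 107  90  85 106 139 156 157 154 153
176 175 178 175 158 119  93  92  90  93  92  94  95  91  87  86 1
[... 818 characters left out ...]
 235 236 235 236 206  61  50  52  55  53  54  52  53  54  57 195 234 233 233 233 232
235 233 231 234 235 201  59  53  52  55  54  51  54  50  53  55 170 228 228 227 227 228
236 232 230 229 230 188  54  54  51  55  55  55  52  55  53  51 149 209 229 230 230 232
236 230 230 232 230 185  49  50  53  56  55  53  57  55  52  51 128 214 228 230 234 235
233 230 230 230 228 153  51  52  65  80  88  92  88  66  55  51 122 215 217 219 221 227
227 227 227 226 225 146  56  76 100 115 119 120 122 106  84  59 104 215 218 217 217 222
226 227 227 228 226 118  80 108 118 120 121 122 121 122 117  84  87 200 189 185 177 134
228 228 228 229 225 102 101 112 118 119 121 123 121 122 120 108  69  61  41  33  17  19
```

Call:
move_arm:
  targets:
    - [[0.009,0.004,0],[0,0,0]]
    - [[0,0,0.05],[0,0,0]]
    - [[0,0,0.05],[0,0,0]]
    - [[0,0,0.05],[0,0,0]]
    - [[0,0,0.05],[0,0,0]]
    - [[0,0,0.04],[0,0,0]]
    - [[0,0,0.03],[0,0,0]]
    - [[0,0,0],[0,0,0]]
    - [[0,0,0],[0,0,0]]

```text
time: 10.88
ee_pos: [0.6451, 0.1263, 0.111]
eef_rot: [0.994, 0.112, -0.0, -0.0]
force: [-0.3, 0.2, -0.1]
finger_gap: 0.0119
finger_force: 29.3
```

Call:
move_arm:
  targets:
    - [[0,0,0.05],[0,0,0]]
    - [[0,0,0.05],[0,0,0]]
    - [[0,0,0.05],[0,0,0]]
    - [[0,0,0.05],[0,0,0]]
    - [[0,0,0.03],[0,0,0]]
    - [[0,0,0],[0,0,0]]
    - [[0,0,0],[0,0,0]]
    - [[0,0,0],[0,0,0]]

```text
time: 11.55
ee_pos: [0.645, 0.1263, 0.0764]
eef_rot: [0.994, 0.112, -0.0, 0.0]
force: [-0.9, -0.2, 0.1]
finger_gap: 0.0121
finger_force: 29.4
```

Call:
move_arm:
  targets:
    - [[0,0,0],[0,0,0]]
    - [[0,0,0],[0,0,0]]
    - [[0,0,0],[0,0,0]]
    - [[0,0,0],[0,0,0]]
    - [[0,0,0],[0,0,0]]
    - [[0,0,-0.1],[0,0,0]]
    - [[0,0,-0.2],[0,0,0]]
    - [[0,0,-0.25],[0,0,0]]
    - [[0,0,-0.26],[0,0,0]]
    - [[0,0,-0.26],[0,0,0]]
    - [[0,0,-0.26],[0,0,0]]
  hand: 0

```text
time: 12.47
ee_pos: [0.6446, 0.1264, 0.2783]
eef_rot: [0.994, 0.112, 0.0, 0.0]
force: [0.9, 0.3, 0.1]
finger_gap: 0.0427
finger_force: 0.0
```

Call:
move_arm:
  targets:
    - [[-0.095,-0.209,-0.071],[0,0,0]]
    - [[-0.095,-0.209,-0.071],[0,0,0]]
    - [[-0.095,-0.209,-0.071],[0,0,0]]
    - [[-0.095,-0.209,-0.071],[0,0,0]]
    - [[-0.095,-0.209,-0.071],[0,0,0]]
    - [[-0.095,-0.209,-0.071],[0,0,0]]

```text
time: 12.97
ee_pos: [0.5186, 0.2919, 0.3408]
eef_rot: [0.994, 0.112, 0.0, -0.0]
force: [-0.2, -0.2, 0.5]
finger_gap: 0.0428
finger_force: 0.0
```

Call:
move_arm:
  targets:
    - [[0,0,0],[0.108,0.0248,0]]
    - [[0,0,0],[0.108,0.0248,0]]
    - [[0,0,0],[0.108,0.0248,0]]
    - [[0,0,0],[0.108,0.0248,0]]
    - [[0,0,0],[0.108,0.0248,0]]
    - [[0,0,0],[0.108,0.0248,0]]
    - [[0,0,0],[0.108,0.0248,0]]
    - [[0,0,0],[0.108,0.0248,0]]
    - [[0,0,0],[0.108,0.0248,0]]
    - [[0,0,0],[0,0,0]]
    - [[0,0,0],[0,0,0]]

```text
time: 13.88
ee_pos: [0.5202, 0.2902, 0.3394]
eef_rot: [0.862, 0.096, 0.056, -0.494]
force: [0.5, -1.0, 0.7]
finger_gap: 0.0425
finger_force: 0.0
```

```bash
python3 - <<'E'
from bench import bot
from h import *;import pickle
D={n:bot.read_camera(n) for n in("wrist","scene","top")};s=bot.state();D["s"]=s;pickle.dump(D,open("d5.pkl","wb"))
print(s["time"],s["ee_pos"],s["eef_rot"],s["joint_positions"].round(2))
c=np.zeros((600,800,3),np.uint8)
def put(n,x0,y0,w,h,sc,X,Y):
    im=cv2.resize(cv2.cvtColor(D[n]["image"],cv2.COLOR_RGB2BGR)[y0:y0+h,x0:x0+w],None,fx=sc,fy=sc,interpolation=cv2.INTER_CUBIC)
    c[Y:Y+im.shape[0],X:X+im.shape[1]]=im
put("wrist",0,0,640,400,1,0,0);put("scene",285,210,60,65,2,660,0);put("scene",220,160,60,40,5,0,400);put("top",365,175,140,70,3,320,400)
cv2.imwrite("pics/c5.png",c)
print(proj(D["wrist"],[.492,.456,.24]))
E
```

```text
14.0333 [0.51989152 0.29135593 0.34104572] [ 0.86183501  0.09799695  0.05728278 -0.49432347] [-0.09  0.35  1.4   1.03  1.56  1.14]Traceback (most recent call last):
  File "<stdin>", line 9, in <module>
  File "<stdin>", line 8, in put
ValueError: could not broadcast input array from shape (210,420,3) into shape (200,420,3)
```

```bash
python3 - <<'E'
from h import *;import pickle
D=pickle.load(open("d5.pkl","rb"))
c=np.zeros((600,800,3),np.uint8)
def put(n,x0,y0,w,h,sc,X,Y):
    im=cv2.resize(cv2.cvtColor(D[n]["image"],cv2.COLOR_RGB2BGR)[y0:y0+h,x0:x0+w],None,fx=sc,fy=sc,interpolation=cv2.INTER_CUBIC)
    c[Y:Y+im.shape[0],X:X+im.shape[1]]=im
put("wrist",0,0,640,400,1,0,0);put("scene",285,210,60,65,2,660,0);put("scene",220,160,60,40,5,0,400);put("top",365,178,140,66,3,320,400)
cv2.imwrite("pics/c5.png",c)
print(R.from_quat(D["s"]["eef_rot"]).as_matrix().round(3));print(proj(D["wrist"],[.492,.456,.24]))
E
```

```text
[[ 0.974  0.226  0.002]
 [ 0.112 -0.492  0.863]
 [ 0.196 -0.841 -0.505]]
[309.71937927 200.67349793]
```

View pics/c5.png

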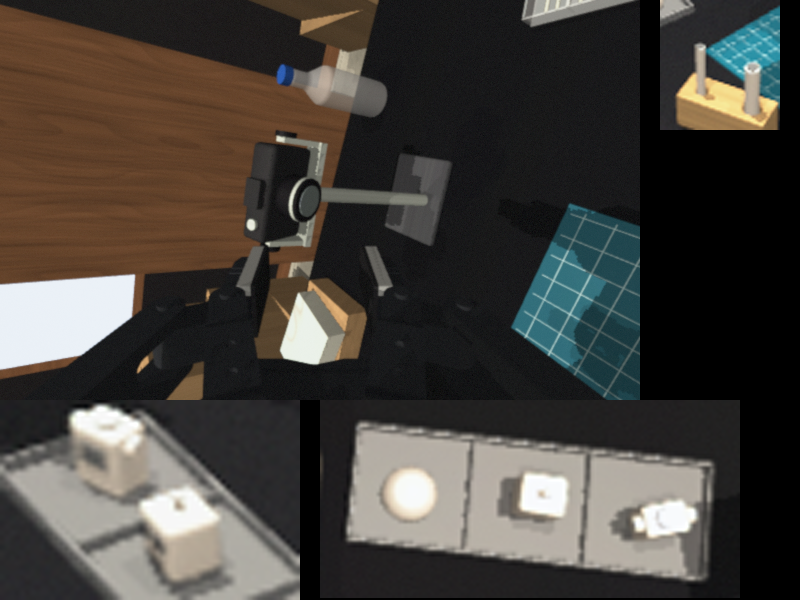

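Call:
move_arm:
  targets:
    - [[-0.052,0.224,0.135],[0,0,0]]
    - [[-0.052,0.224,0.135],[0,0,0]]
    - [[-0.052,0.224,0.135],[0,0,0]]
    - [[0,0,0],[0,0,0]]
    - [[0,0,0],[0,0,0]]
    - [[0,0,0],[0,0,0]]

```text
time: 14.53
ee_pos: [0.5205, 0.2918, 0.2226]
eef_rot: [0.861, 0.098, 0.058, -0.495]
force: [0.5, -0.6, 0.5]
finger_gap: 0.0424
finger_force: 0.0
```

```bash
cat > ring.py <<'E'
from h import *;import pickle
def grid(c,p,h=30):
    u=proj(c,p);x0,y0=int(u[0])-h,int(u[1])-h
    return x0,y0,cv2.cvtColor(c["image"],cv2.COLOR_RGB2GRAY)[y0:y0+2*h,x0:x0+2*h]
def ell(c,p):
    x0,y0,g=grid(c,p)
    b=(g>110).astype(np.uint8);out=[]
    for m in (b,1-b):
        n,l,st,ce=cv2.connectedComponentsWithStats(m)
        for i in range(1,n):
            if st[i,4]>60: out.append((st[i].tolist(),ce[i].round(1).tolist()))
    return x0,y0,out
E
python3 - <<'E'
from bench import bot
from ring import *
w=bot.read_camera("wrist");s=bot.state();pickle.dump((w,s),open("d6.pkl","wb"));print(s["time"],s["ee_pos"])
w5=pickle.load(open("d5.pkl","rb"))["wrist"]
for c in (w5,w):
    x0,y0,g=grid(c,[.492,.456,.24],32);print(x0,y0)
    print("\n".join("".join("%3d"%(v//4) for v in r[::2]) for r in g[::2]))
E
```

```text
14.5833 [0.52051009 0.2916367  0.22288271]
277 168
  5  5  5  5  5  5  3  5  5  5  6  5  4  5  3  9 23 24 24 26 40 31 32 27 17 17 18 18 18 16  8  4
  3  5  4  5  2  5  5  5  5  4  4  4  4  5  5 12 23 25 23 35 38 27 32 24 17 17 18 17 17 15  6  6
  5  4  4  5  5  4  4  5  4  5  5  4  6  5  5 15 23 24 24 26 33 30 32 21 18 17 17 18 17 13  5  5
  5  4  6  5  5  5  4  4  2  3  3  5  5  3  6 18 24 24 24 32 33 32 31 19 17 17 18 17 18 10  6  4
  4  5  3  5  4  3  3  4  4  2  3  4  4  6 10 20 24 24 24 25 28 28 26 17 17 17 17 17 16  7  5  5
  4  5  5  5  4  4  4  3  5  3  4  6 18 28 27 22 18 16 20 25 27 27 24 17 17 17 16 17 15  5  6  5
  4  4  5  4  4  5  5  5  6  6  9 28 38 30 11  4  2  3  4 14 24 27 23 17 17 16 16 17 12  6  5  6
  5  4  5  6  5  6  6  6  5  9 32 45 29  7  4  4  3  3  2  2  7 25 22 18 17 17 17 17 10  6  5  7
  5  4  6  6  7  6  6  5  6 28 48 37  9  5  3  3  3  4  4  3  3 16 19 18 19 18 17 17  7  4  5  6
  5  5  5  7  7  7  7  7 17 47 46 15  6  4  3  7 13 16 14 11  4  5 17 18 18 19 19 17  6  6  5  6
  6  7  7  8  7  7  7  8 39 53 28  6  3  3 10 19 16 16 16 15 10  4 18 23 23 23 
[... 4466 characters left out ...]
 47 42 31 30 30 30 31
 10 11 36 61 31 10  6  7  7  7 11 22 26 28 28 28 26 22 13  7  7 16 49 48 54 54 47 32 32 32 32 32
 10 10 10 39 49 22  9  7  6  6  6  8  9 12 13 12  8  8  7  7 14 37 59 52 54 54 46 34 33 33 32 32
 11 10 10 10 27 41 21  9  8  6  6  6  7  6  7  6  7  7  9 21 38 42 57 55 55 54 42 32 31 31 31 31
 10 10 10 10 10 12 19 26 21 11  7  6  7  6  8  7  7  8 30 41 41 43 56 54 55 54 38 31 30 31 31 31
 10 10 10 10 10 10 10 11 14 17 10  8  7  8  8  8 10 11 32 41 42 57 55 54 54 54 35 30 31 30 30 30
 10  9 10 10 10 10  9  9 10  9 10 10 10 10 10 10 11 12 36 41 42 56 52 47 49 53 35 33 32 32 32 32
 10  9 10 10 10 10 11 10 10  9 10 10 10 10 10  9 10 13 37 41 41 55 49 47 52 52 33 31 31 32 32 32
```

```bash
cat >> ring.py <<'E'
def glass(c,p,thr):
    x0,y0,g=grid(c,p,40)
    g=cv2.resize(g,None,fx=4,fy=4,interpolation=cv2.INTER_CUBIC)
    n,l,st,ce=cv2.connectedComponentsWithStats((g>thr).astype(np.uint8),connectivity=4)
    i=l[160,160] if g[160,160]>thr else 0
    k=(l==i).astype(np.uint8);k=cv2.morphologyEx(k,cv2.MORPH_OPEN,np.ones((9,9)))
    ct=max(cv2.findContours(k,cv2.RETR_EXTERNAL,cv2.CHAIN_APPROX_NONE)[0],key=len)[:,0]
    e=cv2.fitEllipse(ct.astype(np.float32))
    (cx,cy),(a,b),th=e
    t=np.linspace(0,2*np.pi,60,endpoint=False);r=np.radians(th)
    P=np.c_[a/2*np.cos(t),b/2*np.sin(t)]@np.array([[np.cos(r),np.sin(r)],[-np.sin(r),np.cos(r)]])+[cx,cy]
    res=(np.abs(np.linalg.norm(P[:,None]-ct[None],axis=2).min(0))).max()/4
    print("ellipse",(cx+.5)/4+x0-.5,(cy+.5)/4+y0-.5,a/4,b/4,th,"maxdev",res)
    return (P+.5)/4-.5+[x0,y0]
def axis(az,ti): return np.array([np.cos(ti)*np.cos(az),np.cos(ti)*np.sin(az),-np.sin(ti)])
def fit(views):
    from scipy.optimize import least_squares
    L=[[ray(c,u) for u in P] for c,P in views]
    def f(q,per=False):
        n=axis(q[3],q[4]);out=[]
        for rs in L:
            for o,d in rs:
                x=o+d*((q[:3]-o)@n)/(d@n);out.append(np.linalg.norm(x-q[:3])-q[5])
        return np.array(out)*1e3
    b=None
    for az in (-1.3,-1.6,-1.9):
        for ti in (.2,.5,.8):
            s=least_squares(f,[.492,.456,.24,az,ti,.015])
            if b is None or s.cost<b.cost:b=s
    print("lens",b.x[:3].round(4),"az,tilt deg",np.degrees(b.x[3:5]).round(1),"r",b.x[5].round(4),"rms mm",np.sqrt(2*b.cost/len(b.fun)).round(2),"z-check",.26-.045*np.sin(b.x[4]))
    return b.x
E
python3 - <<'E'
from ring import *
w5=pickle.load(open("d5.pkl","rb"))["wrist"];w6=pickle.load(open("d6.pkl","rb"))[0]
p=[.492,.456,.24]
v=[(w5,glass(w5,p,42)),(w6,glass(w6,p,70))]
fit(v);fit(v[:1]) if 0 else None
E
```

```text
ellipse 308.4726104736328 200.67817306518555 18.822704315185547 32.13267135620117 16.425073623657227 maxdev 0.845604116552195
ellipse 195.05878829956055 196.27470779418945 33.614479064941406 39.8988037109375 29.876384735107422 maxdev 1.050310809344454
lens [0.4918 0.456  0.2411] az,tilt deg [-82.5  21.3] r 0.0171 rms mm 0.03 z-check 0.2436318365832996
```

Call:
move_arm:
  targets:
    - [[-0.2,-0.141,-0.054],[0,0,0]]
    - [[-0.2,-0.141,-0.054],[0,0,0]]
    - [[-0.2,-0.141,-0.054],[0,0,0]]
    - [[-0.2,-0.141,-0.054],[0,0,0]]
    - [[-0.2,-0.141,-0.054],[0,0,0]]
    - [[0,0,0],[0,0,0]]
    - [[0,0,0],[0,0,0]]
    - [[0,0,0],[0,0,0]]

```text
time: 15.25
ee_pos: [0.3504, 0.2915, 0.3019]
eef_rot: [0.861, 0.098, 0.058, -0.495]
force: [0.1, -0.8, -0.7]
finger_gap: 0.0427
finger_force: 0.0
```

```bash
python3 - <<'E'
from bench import bot
from ring import *
w=bot.read_camera("wrist");s=bot.state();pickle.dump((w,s),open("d7.pkl","wb"));print(s["time"],s["ee_pos"])
p=[.4918,.456,.2411];u=proj(w,p);print(u)
w5=pickle.load(open("d5.pkl","rb"))["wrist"];w6=pickle.load(open("d6.pkl","rb"))[0]
x0,y0,g=grid(w,p,32);print("\n".join("".join("%3d"%(v//4) for v in r[::4]) for r in g[::4]))
v=[(w5,glass(w5,p,42)),(w6,glass(w6,p,70)),(w,glass(w,p,70))]
fit(v);fit(v[:2]);fit(v[1:]);fit([v[0],v[2]])
E
```

```text
15.3 [0.35068659 0.29145537 0.30128848]
[316.51095941  15.17796155]

ellipse 308.4726104736328 200.67817306518555 18.822704315185547 32.13267135620117 16.425073623657227 maxdev 0.845604116552195
ellipse 195.05878829956055 196.27470779418945 33.614479064941406 39.8988037109375 29.876384735107422 maxdev 1.050310809344454Traceback (most recent call last):
  File "<stdin>", line 7, in <module>
  File "ring.py", line 15, in glass
    g=cv2.resize(g,None,fx=4,fy=4,interpolation=cv2.INTER_CUBIC)
cv2.error: OpenCV(4.12.0) /io/opencv/modules/imgproc/src/resize.cpp:4208: error: (-215:Assertion failed) !ssize.empty() in function 'resize'
```

Call:
move_arm:
  targets:
    - [[0,0,0],[0,0.117,0]]
    - [[0,0,0],[0,0.117,0]]
    - [[0,0,0],[0,0,0]]
    - [[0,0,0],[0,0,0]]
    - [[0,0,0],[0,0,0]]

```text
time: 15.72
ee_pos: [0.351, 0.2914, 0.3009]
eef_rot: [0.848, 0.036, 0.161, -0.504]
force: [1.1, -0.0, -0.3]
finger_gap: 0.0429
finger_force: 0.0
```

```bash
python3 - <<'E'
from bench import bot
from ring import *
w=bot.read_camera("wrist");s=bot.state();pickle.dump((w,s),open("d7.pkl","wb"));print(s["time"],s["ee_pos"],s["eef_rot"])
p=[.4918,.456,.2411];u=proj(w,p);print(u)
w5=pickle.load(open("d5.pkl","rb"))["wrist"];w6=pickle.load(open("d6.pkl","rb"))[0]
x0,y0,g=grid(w,p,32);print("\n".join("".join("%3d"%(v//4) for v in r[::4]) for r in g[::4]))
v=[(w5,glass(w5,p,42)),(w6,glass(w6,p,70)),(w,glass(w,p,50))]
fit(v);fit(v[:2]);fit(v[1:]);fit([v[0],v[2]])
E
```

```text
15.7667 [0.35115485 0.29134093 0.30091107] [ 0.84801242  0.03626377  0.16115812 -0.50357515]
[314.99368253  74.71003804]
  8  7  7  7  8  7  7  8 25 27 37 58 43 50 39 38
  7  7  8  7  7  7  7  7  9 36 32 49 40 48 38 38
  7  7  8  7 10 57 13  6  4 28 32 42 44 44 38 38
  7  7  9  9 62 11  4  5  5  6 31 44 44 38 36 37
  7 10 10 24 58  8  5 27 23 21  8 44 41 35 35 36
 10 11 11 56 27  6 26 23 23 23 16 36 35 33 34 35
 12 11 11 62 18  5 33 22 23 23 22 20 31 35 40 40
 12 12 12 63 15  5 30 23 23 23 23  8 36 36 31 31
 11 11 12 62 18  6 30 23 23 23 22 10 28 25 27 29
  9 11 11 56 23  5 28 23 23 23 23  9 22 22 22 24
  8  9 10 38 46  7 20 23 23 23 23  7 22 22 22 22
  7  7  9 12 56  8  6 24 23 23 22  7 21 22 23 21
  5  8  7  8 49 16  5 10 23 23 13 25 29 21 21 21
  7  5  5  5 10 43  6  4  4  4  6 36 35 35 33 24
  8  7  3  5  4 14 31  7  5 11 36 36 36 37 36 35
  7  7  8  6  6  7 11 31 32 38 36 32 34 35 36 37
ellipse 308.4726104736328 200.67817306518555 18.822704315185547 32.13267135620117 16.425073623657227 maxdev 0.845604116552195
ellipse 195.05878829956055 196.27470779418945 33.614479064941406 39.8988037109375 29.876384735107422 maxdev 1.050310809344454
ellipse 314.6805725097656 73.85351181030273 21.569551467895508 38.05241775512695 172.8446502685547 maxdev 1.0087760567604827
lens [0.4921 0.4554 0.2413] az,tilt deg [-83.6  21.4] r 0.0172 rms mm 0.18 z-check 0.24358022098283694
lens [0.4918 0.456  0.2411] az,tilt deg [-82.5  21.3] r 0.0171 rms mm 0.03 z-check 0.2436318365832996
lens [0.4921 0.4554 0.2413] az,tilt deg [-84.   21.4] r 0.0173 rms mm 0.13 z-check 0.24358068127882856
lens [0.4921 0.4553 0.2415] az,tilt deg [-83.6  21.5] r 0.0173 rms mm 0.17 z-check 0.24348117816261816
```

```bash
cat >> h.py <<'E'
def rows(p0,q0,p1,R1,n):
    R0=R.from_quat(q0);rv=(R0.inv()*R1).as_rotvec()
    print("dist",np.linalg.norm(np.asarray(p1)-p0).round(3),"deg",np.degrees(np.linalg.norm(rv)).round(1),"deg/row",np.degrees(np.linalg.norm(rv)/n).round(2))
    st=(np.asarray(p1)-p0)/n
    out=[]
    for i in range(n):
        Ri=R0*R.from_rotvec(rv*i/n)
        out.append([(Ri.inv().apply(st)/.15).round(3).tolist(),(rv/n/np.radians(60)).round(4).tolist()])
    for k in range(0,n,12): print(out[k:k+12])
def down(az): 
    x=np.array([np.cos(az),np.sin(az),0]);z=np.array([0,0,-1.]);return R.from_matrix(np.c_[x,np.cross(z,x),z])
E
python3 - <<'E'
from bench import bot
from h import *
s=bot.state()
rows(s["ee_pos"],s["eef_rot"],[.42,-.10,.30],down(np.radians(90)),16)
E
```

```text
dist 0.397 deg 102.6 deg/row 6.41
[[[0.043, 0.087, -0.134], [-0.0332, -0.0644, -0.0786]], [[0.027, 0.094, -0.133], [-0.0332, -0.0644, -0.0786]], [[0.01, 0.1, -0.131], [-0.0332, -0.0644, -0.0786]], [[-0.007, 0.105, -0.128], [-0.0332, -0.0644, -0.0786]], [[-0.024, 0.108, -0.123], [-0.0332, -0.0644, -0.0786]], [[-0.041, 0.109, -0.117], [-0.0332, -0.0644, -0.0786]], [[-0.058, 0.109, -0.11], [-0.0332, -0.0644, -0.0786]], [[-0.074, 0.108, -0.102], [-0.0332, -0.0644, -0.0786]], [[-0.09, 0.104, -0.092], [-0.0332, -0.0644, -0.0786]], [[-0.104, 0.099, -0.082], [-0.0332, -0.0644, -0.0786]], [[-0.117, 0.093, -0.072], [-0.0332, -0.0644, -0.0786]], [[-0.129, 0.085, -0.06], [-0.0332, -0.0644, -0.0786]]]
[[[-0.139, 0.076, -0.048], [-0.0332, -0.0644, -0.0786]], [[-0.148, 0.066, -0.036], [-0.0332, -0.0644, -0.0786]], [[-0.155, 0.054, -0.024], [-0.0332, -0.0644, -0.0786]], [[-0.16, 0.042, -0.012], [-0.0332, -0.0644, -0.0786]]]
```

Call:
move_arm:
  targets:
    - [[0.043,0.087,-0.134],[-0.0332,-0.0644,-0.0786]]
    - [[0.027,0.094,-0.133],[-0.0332,-0.0644,-0.0786]]
    - [[0.01,0.1,-0.131],[-0.0332,-0.0644,-0.0786]]
    - [[-0.007,0.105,-0.128],[-0.0332,-0.0644,-0.0786]]
    - [[-0.024,0.108,-0.123],[-0.0332,-0.0644,-0.0786]]
    - [[-0.041,0.109,-0.117],[-0.0332,-0.0644,-0.0786]]
    - [[-0.058,0.109,-0.11],[-0.0332,-0.0644,-0.0786]]
    - [[-0.074,0.108,-0.102],[-0.0332,-0.0644,-0.0786]]
    - [[-0.09,0.104,-0.092],[-0.0332,-0.0644,-0.0786]]
    - [[-0.104,0.099,-0.082],[-0.0332,-0.0644,-0.0786]]
    - [[-0.117,0.093,-0.072],[-0.0332,-0.0644,-0.0786]]
    - [[-0.129,0.085,-0.06],[-0.0332,-0.0644,-0.0786]]

```text
time: 16.77
ee_pos: [0.4024, -0.0039, 0.3001]
eef_rot: [0.805, 0.575, 0.044, -0.141]
force: [0.4, 0.6, -1.2]
finger_gap: 0.0425
finger_force: 0.0
```

Call:
move_arm:
  targets:
    - [[-0.139,0.076,-0.048],[-0.0332,-0.0644,-0.0786]]
    - [[-0.148,0.066,-0.036],[-0.0332,-0.0644,-0.0786]]
    - [[-0.155,0.054,-0.024],[-0.0332,-0.0644,-0.0786]]
    - [[-0.16,0.042,-0.012],[-0.0332,-0.0644,-0.0786]]
    - [[0,0,0],[0,0,0]]
    - [[0,0,0],[0,0,0]]

```text
time: 17.27
ee_pos: [0.4186, -0.1001, 0.2995]
eef_rot: [0.709, 0.705, -0.0, -0.001]
force: [0.7, -0.7, -0.9]
finger_gap: 0.0424
finger_force: 0.0
```

```bash
python3 - <<'E'
from bench import bot
from h import *;import pickle
w=bot.read_camera("wrist");s=bot.state();pickle.dump((w,s),open("d8.pkl","wb"));print(s["time"],s["ee_pos"],s["eef_rot"],s["joint_positions"].round(2))
print(proj(w,[.538,-.249,.03]))
rows(s["ee_pos"],s["eef_rot"],[.49,-.31,.25],down(np.radians(180)),14)
E
```

```text
17.3167 [ 0.41844986 -0.09964984  0.29939216] [ 7.08625112e-01  7.05584409e-01  2.91872186e-05 -1.04482630e-03] [-0.51  0.12  1.46  0.    1.56 -0.51]
[400.44285734 267.70952371]
dist 0.228 deg 90.2 deg/row 6.45
[[[-0.1, 0.035, 0.023], [0.0, -0.0002, -0.1074]], [[-0.103, 0.023, 0.023], [0.0, -0.0002, -0.1074]], [[-0.105, 0.011, 0.023], [0.0, -0.0002, -0.1074]], [[-0.106, -0.001, 0.023], [0.0, -0.0002, -0.1074]], [[-0.105, -0.012, 0.023], [0.0, -0.0002, -0.1074]], [[-0.103, -0.024, 0.023], [0.0, -0.0002, -0.1074]], [[-0.1, -0.036, 0.023], [0.0, -0.0002, -0.1074]], [[-0.095, -0.047, 0.023], [0.0, -0.0002, -0.1074]], [[-0.089, -0.057, 0.023], [0.0, -0.0002, -0.1074]], [[-0.082, -0.067, 0.023], [0.0, -0.0002, -0.1074]], [[-0.074, -0.075, 0.023], [0.0, -0.0002, -0.1074]], [[-0.065, -0.083, 0.023], [0.0, -0.0002, -0.1074]]]
[[[-0.056, -0.09, 0.024], [0.0, -0.0002, -0.1074]], [[-0.045, -0.096, 0.024], [0.0, -0.0002, -0.1074]]]
```

Call:
move_arm:
  targets:
    - [[-0.1,0.035,0.023],[0,0,-0.1074]]
    - [[-0.103,0.023,0.023],[0,0,-0.1074]]
    - [[-0.105,0.011,0.023],[0,0,-0.1074]]
    - [[-0.106,0,0.023],[0,0,-0.1074]]
    - [[-0.105,-0.012,0.023],[0,0,-0.1074]]
    - [[-0.103,-0.024,0.023],[0,0,-0.1074]]
    - [[-0.1,-0.036,0.023],[0,0,-0.1074]]
    - [[-0.095,-0.047,0.023],[0,0,-0.1074]]
    - [[-0.089,-0.057,0.023],[0,0,-0.1074]]
    - [[-0.082,-0.067,0.023],[0,0,-0.1074]]
    - [[-0.074,-0.075,0.023],[0,0,-0.1074]]
    - [[-0.065,-0.083,0.023],[0,0,-0.1074]]

```text
time: 18.32
ee_pos: [0.4805, -0.28, 0.2577]
eef_rot: [0.109, 0.994, 0.001, -0.001]
force: [0.4, -0.1, 0.4]
finger_gap: 0.0422
finger_force: 0.0
```

Call:
move_arm:
  targets:
    - [[-0.056,-0.09,0.024],[0,0,-0.1074]]
    - [[-0.045,-0.096,0.024],[0,0,-0.1074]]
    - [[0,0,0],[0,0,0]]
    - [[0,0,0],[0,0,0]]
    - [[0,0,0],[0,0,0]]

```text
time: 18.73
ee_pos: [0.4903, -0.3092, 0.2509]
eef_rot: [0.0, 1.0, 0.0, -0.0]
force: [-0.1, -0.7, 0.4]
finger_gap: 0.043
finger_force: 0.0
```

```bash
python3 - <<'E'
from bench import bot
from h import *;import pickle
w=bot.read_camera("wrist");s=bot.state();pickle.dump((w,s),open("d9.pkl","wb"));print(s["time"],s["ee_pos"],s["eef_rot"],s["joint_positions"].round(2))
w8=pickle.load(open("d8.pkl","rb"))[0]
c=np.zeros((600,800,3),np.uint8)
def put(cam,p,hw,hh,sc,X,Y):
    u=proj(cam,p);x0=int(np.clip(u[0]-hw,0,640-2*hw));y0=int(np.clip(u[1]-hh,0,400-2*hh))
    im=cv2.resize(cv2.cvtColor(cam["image"],cv2.COLOR_RGB2BGR)[y0:y0+2*hh,x0:x0+2*hw],None,fx=sc,fy=sc,interpolation=cv2.INTER_CUBIC)
    c[Y:Y+im.shape[0],X:X+im.shape[1]]=im;print("crop",x0,y0,sc,u)
h=[.538,-.249,.035]
put(w,h,80,75,4,0,0) ; put(w8,h,40,40,2,640,0)
cv2.imwrite("pics/c9.png",c)
E
```

```text
18.7833 [ 0.49024926 -0.30910236  0.25119041] [ 1.00605167e-05  9.99999992e-01  1.21894369e-04 -8.14693430e-06] [-0.77  0.42  1.17  0.    1.55 -2.34]
crop 285 135 4 [365.7416406  210.96170055]
crop 361 229 2 [401.35272597 269.47184493]
```

View pics/c9.png

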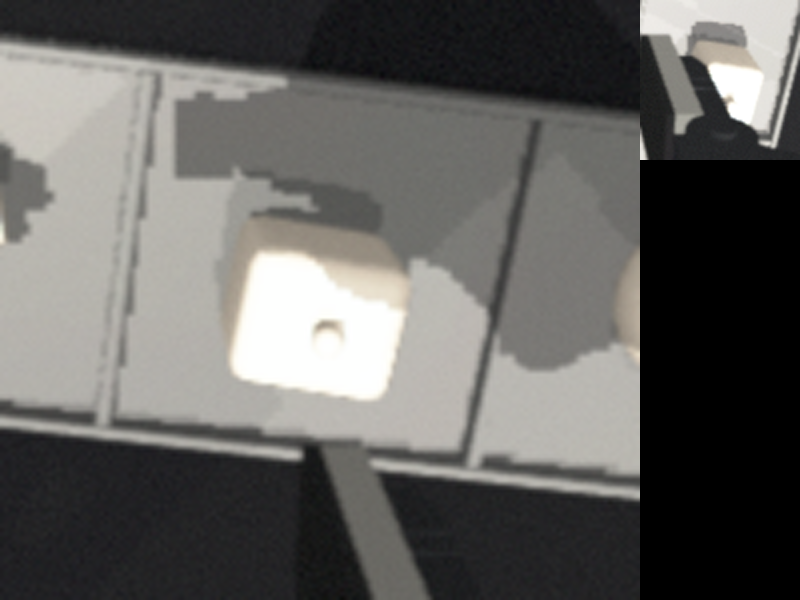

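```bash
python3 - <<'E'
from h import *;import pickle
D=pickle.load(open("cams0.pkl","rb"));s=D["scene"]
x0,y0=244,174
print("\n".join("".join("%4d"%v for v in r) for r in cv2.cvtColor(s["image"],cv2.COLOR_RGB2GRAY)[y0:y0+28,x0:x0+26]))
for sx,sy,sz in ((1,1,1),(1,-1,1),(-1,1,1),(1,1,-1),(1,-1,-1),(-1,1,-1)): print((sx,sy,sz),(proj(s,[.533+.02*sx,-.252+.023*sy,.032+.022*sz])-[x0,y0]).round(1))
E
```

```text
161 155 154 156 159 159 158 164 168 161 162 161 159 133  90  97 119 104  42  41  40  40  41  40  41  40
 161 155 154 154 161 160 154 161 167 162 161 162 162 157 137 104  93 135 133  42  40  40  38  39  39  39
 162 154 152 154 143 135 152 162 168 161 161 161 161 162 158 130  82 100 147 144  43  40  41  41  42  42
 165 154 142 116 105 103 109 141 172 167 171 170 193 212 176 158 142 115 105 152 145  44  39  40  40  43
 164 128 108 103 103 100 134 166 186 211 238 246 246 246 241 190 159 146 128 119 141 135  57  39  38  37
 121 111 110 113 113 140 190 236 246 243 231 229 233 246 247 240 171 122  98  89  96 137 135  64  42  40
 113 112 114 126 220 245 246 247 247 247 241 177 223 246 247 247 237 140  89  94  98 110 132 130  66  42
 163 163 165 166 232 247 247 247 247 247 241 166 189 241 247 247 247 236 156 150 139 115 105 132 131  66
 173 173 173 171 207 243 247 247 247 247 247 241 237 247 247 247 247 247 238 184 159 155 132  96 122 119
 171 174 173 170 174 213 243 247 247 247 247 247 247 247 247 247 247 247 245 227 162 161 157 130  93 119
 174 173 161 126 114 154 217 244 247 247 247 247 24
[... 1273 characters left out ...]
  99 109 110 112 113 115 143 174 173 173
 173 174 173 172 167 163 162 158 153 134  91  84  86  99 109 110 113 114 114 113 137 163 167 174 174 173
 173 174 173 173 173 167 163 162 162 141 106 108 110 112 115 114 114 137 163 164 168 174 174 173 174 172
 158 172 173 174 173 171 171 172 173 169 164 146 114 114 137 164 164 167 173 174 173 173 174 174 168 150
 125 161 172 174 174 173 174 174 173 173 172 169 162 163 167 173 174 174 175 173 173 174 161 135 117 100
  94 127 162 173 174 173 172 173 174 173 173 173 174 172 175 173 174 173 173 167 148 130 105  95  88  92
(1, 1, 1) [12.  11.2]
(1, -1, 1) [3.8 5.3]
(-1, 1, 1) [21.8  6.6]
(1, 1, -1) [13. 22.]
(1, -1, -1) [ 5.  15.9]
(-1, 1, -1) [22.6 17.2]
```

```bash
python3 - <<'E'
from bench import bot
from h import *;import pickle
w,s=pickle.load(open("d9.pkl","rb"))
print(onz(w,(367,219.3),.067), "top quad", [onz(w,(285+x/4,135+y/4),.054).round(4).tolist() for x,y in ((232,377),(387,402),(406,285),(248,248))])
g=cv2.cvtColor(w["image"],cv2.COLOR_RGB2GRAY)[190:245:2,335:395:2]
print("\n".join("".join("%4d"%v for v in r) for r in g))
E
```

```text
[ 0.53636702 -0.25261412  0.067     ] top quad [[0.5529, -0.2764, 0.054], [0.5604, -0.233, 0.054], [0.5262, -0.2299, 0.054], [0.5156, -0.273, 0.054]]
 180 178 180 169 158 152 151 141 137 133 134 125 112 106  99  90  87  89  89  87  88  89  89 110 111 111 112 111 110 110
 178 178 179 159 156 148 153 150 144 139 138 138 141 138 137 135 131 124 114 106  98  90  98 111 112 112 111 109 112 112
 179 180 178 156 155 150 155 154 146 145 142 144 143 138 141 140 141 139 139 137 137 135 124 113 113 112 111 112 110 111
 179 180 178 157 153 151 156 161 161 161 156 152 147 145 140 143 141 145 141 139 141 139 141 131 113 111 109 110 110 112
 179 177 175 156 152 154 161 212 229 225 222 227 213 188 155 149 147 145 141 142 142 142 141 139 123 109 112 114 115 119
 180 177 157 154 151 155 189 247 253 254 254 253 252 250 234 191 184 174 167 156 150 150 147 144 138 120 143 173 158 124
 178 177 156 153 151 161 217 253 254 255 255 255 254 254 254 247 209 205 204 199 194 186 181 175 167 138 158 185 184 184
 177 177 156 153 155 162 233 254 255 255 255 255 255 255 255 254 228 221 218 215 213 212 209 206 203 18
[... 1737 characters left out ...]
173 176 174 175 181 186 185 187 185 187 190 196 193 226 244 241 220 187 185 185 184 185 184 185
 178 175 172 174 175 175 175 174 174 176 180 185 185 186 184 186 184 185 184 186 185 186 186 186 185 186 185 183 184 183
 176 172 174 172 175 174 174 173 175 181 186 185 186 184 185 184 185 186 184 184 186 187 184 185 184 185 184 184 185 184
 151 153 164 165 164 165 165 171 179 186 184 183 183 185 186 186 185 184 185 185 186 185 183 184 184 186 185 185 185 185
  67  73  82  85  86  87  90  97 157 161 163 162 161 173 183 182 183 184 184 184 184 185 184 185 183 183 186 183 184 183
 111 101  86  77  73  72  70  69  80  83  87  91  92  98 124 142 145 143 145 145 160 177 177 175 176 178 181 185 184 182
```

```bash
python3 - <<'E'
from bench import bot
from h import *
s=bot.state()
rows(s["ee_pos"],s["eef_rot"],[.51,-.28,.20],down(np.radians(95)),12)
rows([.51,-.28,.20],down(np.radians(95)).as_quat(),[.537,-.2525,.11],down(np.radians(10)),12)
E
```

```text
dist 0.062 deg 85.0 deg/row 7.08
[[[-0.011, 0.016, 0.028], [0.0, -0.0, 0.1181]], [[-0.009, 0.017, 0.028], [0.0, -0.0, 0.1181]], [[-0.007, 0.018, 0.028], [0.0, -0.0, 0.1181]], [[-0.004, 0.019, 0.028], [0.0, -0.0, 0.1181]], [[-0.002, 0.019, 0.028], [0.0, -0.0, 0.1181]], [[0.0, 0.02, 0.028], [0.0, -0.0, 0.1181]], [[0.003, 0.019, 0.028], [0.0, -0.0, 0.1181]], [[0.005, 0.019, 0.028], [0.0, -0.0, 0.1181]], [[0.007, 0.018, 0.028], [0.0, -0.0, 0.1181]], [[0.01, 0.017, 0.028], [0.0, -0.0, 0.1181]], [[0.012, 0.016, 0.028], [0.0, -0.0, 0.1181]], [[0.014, 0.014, 0.028], [0.0, -0.0, 0.1181]]]
dist 0.098 deg 85.0 deg/row 7.08
[[[0.014, 0.016, 0.05], [0.0, 0.0, 0.1181]], [[0.016, 0.014, 0.05], [0.0, 0.0, 0.1181]], [[0.017, 0.012, 0.05], [0.0, 0.0, 0.1181]], [[0.019, 0.01, 0.05], [0.0, 0.0, 0.1181]], [[0.02, 0.008, 0.05], [0.0, 0.0, 0.1181]], [[0.021, 0.005, 0.05], [0.0, 0.0, 0.1181]], [[0.021, 0.003, 0.05], [0.0, 0.0, 0.1181]], [[0.021, -0.0, 0.05], [0.0, 0.0, 0.1181]], [[0.021, -0.003, 0.05], [0.0, 0.0, 0.1181]], [[0.021, -0.005, 0.05], [0.0, 0.0, 0.1181]], [[0.02, -0.008, 0.05], [0.0, 0.0, 0.1181]], [[0.019, -0.01, 0.05], [0.0, 0.0, 0.1181]]]
```

Call:
move_arm:
  targets:
    - [[-0.011,0.016,0.028],[0,0,0.1181]]
    - [[-0.009,0.017,0.028],[0,0,0.1181]]
    - [[-0.007,0.018,0.028],[0,0,0.1181]]
    - [[-0.004,0.019,0.028],[0,0,0.1181]]
    - [[-0.002,0.019,0.028],[0,0,0.1181]]
    - [[0,0.02,0.028],[0,0,0.1181]]
    - [[0.003,0.019,0.028],[0,0,0.1181]]
    - [[0.005,0.019,0.028],[0,0,0.1181]]
    - [[0.007,0.018,0.028],[0,0,0.1181]]
    - [[0.01,0.017,0.028],[0,0,0.1181]]
    - [[0.012,0.016,0.028],[0,0,0.1181]]
    - [[0.014,0.014,0.028],[0,0,0.1181]]
  hand: -0.52

```text
time: 19.78
ee_pos: [0.51, -0.28, 0.2009]
eef_rot: [0.678, 0.735, 0.0, 0.0]
force: [-0.0, 0.1, -0.9]
finger_gap: 0.0649
finger_force: 0.0
```

Call:
move_arm:
  targets:
    - [[0.014,0.016,0.05],[0,0,0.1181]]
    - [[0.016,0.014,0.05],[0,0,0.1181]]
    - [[0.017,0.012,0.05],[0,0,0.1181]]
    - [[0.019,0.01,0.05],[0,0,0.1181]]
    - [[0.02,0.008,0.05],[0,0,0.1181]]
    - [[0.021,0.005,0.05],[0,0,0.1181]]
    - [[0.021,0.003,0.05],[0,0,0.1181]]
    - [[0.021,0,0.05],[0,0,0.1181]]
    - [[0.021,-0.003,0.05],[0,0,0.1181]]
    - [[0.021,-0.005,0.05],[0,0,0.1181]]
    - [[0.02,-0.008,0.05],[0,0,0.1181]]
    - [[0.019,-0.01,0.05],[0,0,0.1181]]

```text
time: 20.78
ee_pos: [0.5369, -0.2526, 0.1108]
eef_rot: [0.996, 0.084, 0.0, 0.0]
force: [0.1, -0.9, -0.9]
finger_gap: 0.0645
finger_force: 0.0
```

Call:
move_arm:
  targets:
    - [[0,0,0],[0,0,0.1]]
    - [[0,0,0],[0,0,0.1]]
    - [[0,0,0],[0,0,0.108]]
    - [[0,0,0],[0,0,0]]
    - [[0,0,0],[0,0,0]]
    - [[0,0,0],[0,0,0]]

```text
time: 21.28
ee_pos: [0.5368, -0.2532, 0.1108]
eef_rot: [0.997, -0.072, 0.0, 0.0]
force: [-0.3, -0.2, -1.2]
finger_gap: 0.065
finger_force: 0.0
```

```bash
python3 - <<'E'
from bench import bot
from h import *;import pickle
w=bot.read_camera("wrist");s=bot.state();pickle.dump((w,s),open("d10.pkl","wb"));print(s["time"],s["ee_pos"],s["eef_rot"],s["joint_positions"].round(2),s["finger_gap"])
p=[.537,-.2525]
print(proj(w,[*p,.067]),proj(w,[.557,-.2555,.044]),proj(w,[.557,-.2555,.022]))
g=cv2.cvtColor(w["image"],cv2.COLOR_RGB2GRAY);u=proj(w,[.557,-.2555,.05]).astype(int);print(u)
y0=max(0,u[1]-56);x0=u[0]-64
print(x0,y0);print("\n".join("".join("%4d"%v for v in r) for r in g[y0:min(400,u[1]+100):4,x0:x0+128:4]))
E
```

```text
21.3333 [ 0.53674205 -0.25328594  0.11075676] [ 9.97381587e-01 -7.23182068e-02  1.25056642e-04  1.78413825e-04] [-0.64  0.56  1.35 -0.    1.22  1.08] 0.06490344604001853
[313.6870342  227.89494367] [313.86185395 186.06602438] [313.89894976 178.43205096]
[313 188]
249 132
 225 215 225 224 227 227 223 227 228 228 230 230 229 230 230 231 230 232 231 231 233 231 233 232 232 233 232 233 234 233 233 233
 224 225 225 226 227 227 227 228 227 228 228 229 229 230 230 231 231 230 230 231 233 232 231 232 232 232 232 232 232 234 233 234
 225 224 226 225 225 226 227 226 228 229 228 229 229 229 229 230 231 230 231 231 231 231 231 232 231 232 232 232 233 234 233 234
 224 224 225 225 226 226 227 226 227 228 228 229 230 229 230 230 230 230 230 231 230 231 231 232 232 231 232 232 232 232 231 232
 224 224 223 224 225 226 225 226 227 227 228 229 229 229 229 229 230 230 231 231 231 231 231 231 230 230 231 230 231 232 231 231
 224 224 224 224 225 225 225 225 225 225 226 227 228 227 229 229 229 229 229 229 230 230 230 229 230 230 231 230 230 231 231 231
 223 224 223 224 225 225 224 224 225 226 226 226 227 2
[... 3502 characters left out ...]
 96  95  91  90  90  91  88  91  90  89  91  89  89  90
  90  88  90  89  90  91  95  98  99 100 100 101 105 110 109 114 117 119 124 124 129 135 139 141 144 146 152 155 161 166 172 174
 111 111 111 109 111 137 182 182 178 173 172 170 168 168 167 164 161 158 158 153 151 162 132 130 127 115 103 103 101  87  85  85
  31  31  43  39  38  41  40  40  41  39  42  39  42  40  39  39  39  39  39  41  38  43  43  44  43  43  42  43  45  41  42  44
  32  28  41  38  39  39  38  37  40  38  39  40  42  41  37  42  37  39  36  40  36  42  43  41  40  45  40  44  46  46  41  40
  31  41  45  41  39  39  41  38  40  41  40  40  41  40  39  39  40  38  39  40  40  43  42  45  44  41  42  44  43  43  42  42
```

Call:
move_arm:
  targets:
    - [[0.013,0,0.16],[0,0,0]]
    - [[0,0,0.16],[0,0,0]]
    - [[0,0,0.16],[0,0,0]]
    - [[0,0,0.1],[0,0,0]]
    - [[0,0,0.06],[0,0,0]]
    - [[0,0,0],[0,0,0]]
    - [[0,0,0],[0,0,0]]

```text
time: 21.92
ee_pos: [0.5389, -0.254, 0.0149]
eef_rot: [0.997, -0.073, 0.0, 0.0]
force: [0.2, 0.4, 1.2]
finger_gap: 0.0642
finger_force: 0.0
```

Call:
move_arm:
  targets:
    - [[0,0,0],[0,0,0]]
    - [[0,0,0],[0,0,0]]
    - [[0,0,0],[0,0,0]]
    - [[0,0,0],[0,0,0]]
    - [[0,0,0],[0,0,0]]
    - [[0,0,0],[0,0,0]]
    - [[0,0,0],[0,0,0]]
    - [[0,0,0],[0,0,0]]
  hand: 1
  force: 40

```text
time: 22.58
ee_pos: [0.5393, -0.2543, 0.0159]
eef_rot: [0.997, -0.073, 0.001, 0.001]
force: [-0.3, 0.4, 7.0]
finger_gap: 0.0455
finger_force: 41.4
```

```bash
cat > goal.py <<'E'
from h import *
lens=np.array([.492,.4555,.2415]);az,ti=np.radians([-83.7,21.5])
n=np.array([np.cos(ti)*np.cos(az),np.cos(ti)*np.sin(az),-np.sin(ti)])
u=np.array([np.sin(ti)*np.cos(az),np.sin(ti)*np.sin(az),np.cos(ti)])
x=-n;z=-u;G=R.from_matrix(np.c_[x,np.cross(z,x),z])
HC=lens+.17*n; TCP=HC+.016*z
E
python3 - <<'E'
from bench import bot
from goal import *
s=bot.state();print(s["ee_pos"],HC,TCP,G.as_quat())
q0=s["eef_rot"];p0=s["ee_pos"]
p1=p0+[0,0,.22];pm=[.50,-.02,.26];Rm=down(np.radians(40))
rows(p1,q0,pm,Rm,9)
rows(pm,Rm.as_quat(),TCP,G,14)
E
```

```text
[ 0.53925884 -0.25428375  0.01585552] [0.50935678 0.29828422 0.17919479] [0.5087133  0.30411282 0.16430811] [ 0.65547397  0.73182146  0.12444562 -0.13894065]
dist 0.239 deg 48.4 deg/row 5.38
[[[-0.054, -0.167, -0.018], [0.0003, -0.0002, -0.0897]], [[-0.038, -0.172, -0.018], [0.0003, -0.0002, -0.0897]], [[-0.022, -0.175, -0.018], [0.0003, -0.0002, -0.0897]], [[-0.005, -0.176, -0.018], [0.0003, -0.0002, -0.0897]], [[0.011, -0.176, -0.018], [0.0003, -0.0002, -0.0897]], [[0.027, -0.174, -0.018], [0.0003, -0.0002, -0.0897]], [[0.044, -0.17, -0.018], [0.0003, -0.0002, -0.0897]], [[0.059, -0.166, -0.018], [0.0003, -0.0002, -0.0897]], [[0.075, -0.159, -0.018], [0.0003, -0.0002, -0.0897]]]
dist 0.338 deg 60.0 deg/row 4.28
[[[0.102, -0.116, 0.046], [0.0126, 0.0235, -0.0662]], [[0.109, -0.108, 0.05], [0.0126, 0.0235, -0.0662]], [[0.115, -0.099, 0.054], [0.0126, 0.0235, -0.0662]], [[0.12, -0.09, 0.058], [0.0126, 0.0235, -0.0662]], [[0.125, -0.081, 0.062], [0.0126, 0.0235, -0.0662]], [[0.128, -0.071, 0.066], [0.0126, 0.0235, -0.0662]], [[0.131, -0.062, 0.07], [0.0126, 0.0235, -0.0662]], [[0.133, -0.051, 0.074], [0.0126, 0.0235, -0.0662]], [[0.135, -0.041, 0.078], [0.0126, 0.0235, -0.0662]], [[0.135, -0.031, 0.082], [0.0126, 0.0235, -0.0662]], [[0.135, -0.02, 0.086], [0.0126, 0.0235, -0.0662]], [[0.134, -0.01, 0.089], [0.0126, 0.0235, -0.0662]]]
[[[0.132, 0.001, 0.092], [0.0126, 0.0235, -0.0662]], [[0.129, 0.011, 0.096], [0.0126, 0.0235, -0.0662]]]
```

Call:
move_arm:
  targets:
    - [[0,0,-0.08],[0,0,0]]
    - [[0,0,-0.2],[0,0,0]]
    - [[0,0,-0.24],[0,0,0]]
    - [[0,0,-0.24],[0,0,0]]
    - [[0,0,-0.24],[0,0,0]]
    - [[0,0,-0.24],[0,0,0]]
    - [[0,0,-0.227],[0,0,0]]
    - [[0,0,0],[0,0,0]]

```text
time: 23.25
ee_pos: [0.5402, -0.2548, 0.2422]
eef_rot: [0.997, -0.073, 0.005, 0.004]
force: [-0.7, -0.3, 0.3]
finger_gap: 0.0459
finger_force: 41.0
```

Call:
move_arm:
  targets:
    - [[-0.054,-0.167,-0.018],[0,0,-0.0897]]
    - [[-0.038,-0.172,-0.018],[0,0,-0.0897]]
    - [[-0.022,-0.175,-0.018],[0,0,-0.0897]]
    - [[-0.005,-0.176,-0.018],[0,0,-0.0897]]
    - [[0.011,-0.176,-0.018],[0,0,-0.0897]]
    - [[0.027,-0.174,-0.018],[0,0,-0.0897]]
    - [[0.044,-0.17,-0.018],[0,0,-0.0897]]
    - [[0.059,-0.166,-0.018],[0,0,-0.0897]]
    - [[0.075,-0.159,-0.018],[0,0,-0.0897]]

```text
time: 24.0
ee_pos: [0.4989, -0.0182, 0.259]
eef_rot: [0.939, 0.344, 0.0, 0.0]
force: [1.0, -0.5, -0.3]
finger_gap: 0.0456
finger_force: 41.1
```

Call:
move_arm:
  targets:
    - [[0.102,-0.116,0.046],[0.0126,0.0235,-0.0662]]
    - [[0.109,-0.108,0.05],[0.0126,0.0235,-0.0662]]
    - [[0.115,-0.099,0.054],[0.0126,0.0235,-0.0662]]
    - [[0.12,-0.09,0.058],[0.0126,0.0235,-0.0662]]
    - [[0.125,-0.081,0.062],[0.0126,0.0235,-0.0662]]
    - [[0.128,-0.071,0.066],[0.0126,0.0235,-0.0662]]
    - [[0.131,-0.062,0.07],[0.0126,0.0235,-0.0662]]
    - [[0.133,-0.051,0.074],[0.0126,0.0235,-0.0662]]
    - [[0.135,-0.041,0.078],[0.0126,0.0235,-0.0662]]
    - [[0.135,-0.031,0.082],[0.0126,0.0235,-0.0662]]

```text
time: 24.83
ee_pos: [0.5053, 0.2131, 0.1901]
eef_rot: [0.758, 0.638, 0.091, -0.102]
force: [0.8, 0.1, -0.3]
finger_gap: 0.0455
finger_force: 41.0
```

```bash
python3 - <<'E'
from bench import bot
from goal import *
s=bot.state();print(s["time"],s["ee_pos"],s["finger_gap"],s["finger_force"],s["force"],s["joint_positions"].round(2))
rows(s["ee_pos"],s["eef_rot"],TCP,G,5)
E
```

```text
24.8333 [0.50533936 0.21314624 0.19008887] 0.04552268989925001 41.038718819618225 [ 0.81877534  0.09796979 -0.2500069 ] [0.05 0.38 1.46 0.28 1.29 0.15]
dist 0.095 deg 16.9 deg/row 3.38
[[[0.107, -0.014, 0.066], [0.01, 0.0186, -0.0523]], [[0.106, -0.008, 0.068], [0.01, 0.0186, -0.0523]], [[0.105, -0.001, 0.07], [0.01, 0.0186, -0.0523]], [[0.103, 0.005, 0.072], [0.01, 0.0186, -0.0523]], [[0.101, 0.012, 0.074], [0.01, 0.0186, -0.0523]]]
```

Call:
move_arm:
  targets:
    - [[0.107,-0.014,0.066],[0.01,0.0186,-0.0523]]
    - [[0.106,-0.008,0.068],[0.01,0.0186,-0.0523]]
    - [[0.105,-0.001,0.07],[0.01,0.0186,-0.0523]]
    - [[0.103,0.005,0.072],[0.01,0.0186,-0.0523]]
    - [[0.101,0.012,0.074],[0.01,0.0186,-0.0523]]
    - [[0,0,0],[0,0,0]]
    - [[0,0,0],[0,0,0]]
    - [[0,0,0],[0,0,0]]

```text
time: 25.5
ee_pos: [0.5094, 0.3024, 0.1648]
eef_rot: [0.657, 0.73, 0.124, -0.138]
force: [0.6, -1.0, -0.7]
finger_gap: 0.0458
finger_force: 41.1
```

```bash
python3 - <<'E'
from bench import bot
from goal import *;import pickle
D={k:bot.read_camera(k) for k in("scene","top","wrist")};s=bot.state();D["s"]=s;pickle.dump(D,open("d11.pkl","wb"))
print(s["time"],s["ee_pos"],s["finger_gap"],s["force"]);rows(s["ee_pos"],s["eef_rot"],TCP,G,1)
c=np.zeros((600,800,3),np.uint8)
def put(k,x0,y0,w,h,sc,X,Y):
    im=cv2.resize(cv2.cvtColor(D[k]["image"],cv2.COLOR_RGB2BGR)[y0:y0+h,x0:x0+w],None,fx=sc,fy=sc,interpolation=cv2.INTER_CUBIC)
    c[Y:Y+im.shape[0],X:X+im.shape[1]]=im
u=proj(D["scene"],HC).astype(int);print("scene",u,"wrist",proj(D["wrist"],HC),proj(D["wrist"],HC-.02*n+0*u[0]))
put("scene",300,170,200,130,2,0,0);t=proj(D["top"],HC).astype(int);put("top",140,140,200,130,2,400,0)
put("wrist",120,90,400,310,1,0,270)
put("scene",u[0]-25,u[1]-25,50,50,6,450,280)
cv2.imwrite("pics/c11.png",c)
E
```

```text
25.65 [0.50956365 0.30231495 0.1649945 ] 0.04568805303158719 [-0.44339736  0.18560624 -0.949055  ]
dist 0.002 deg 0.3 deg/row 0.28
[[[0.01, -0.004, 0.009], [0.0011, 0.0012, -0.0043]]]
scene [389 228] wrist [312.76515371 275.64070083] [312.47820286 232.93910134]
```

View pics/c11.png

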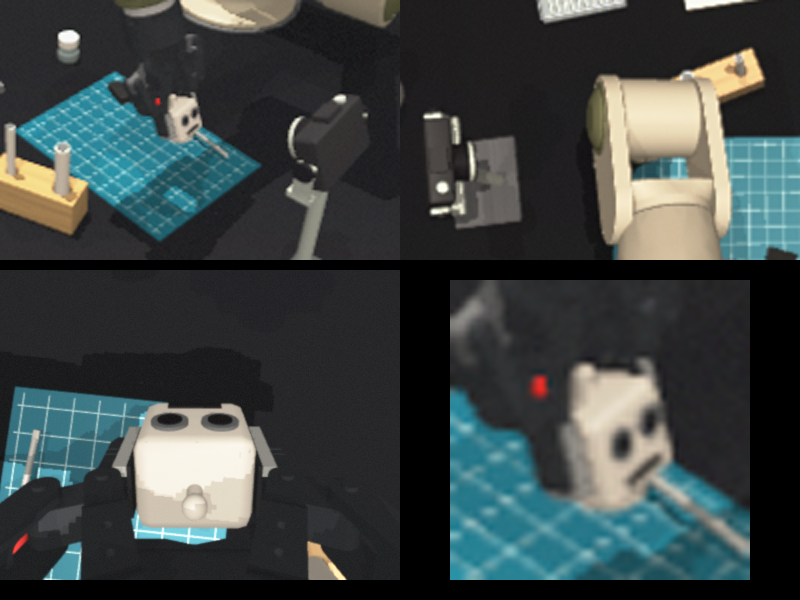

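```bash
python3 - <<'E'
from goal import *;import pickle
D=pickle.load(open("d11.pkl","rb"));s=D["s"];w=D["wrist"]
T=R.from_quat(s["eef_rot"]).as_matrix();c=s["ee_pos"]-.016*T[:,2]
P=lambda a,b,d: (proj(w,c+T@np.array([a,b,-d]))-[120,-180]).round(1)
for nm,a in dict(tip=(0,0,.035),antbase=(0,0,.022),ftl=(.02,-.023,.022),ftr=(.02,.023,.022),btl=(-.02,-.023,.022),btr=(-.02,.023,.022)).items(): print(nm,P(*a))
F=c+.02*T[:,0];d=F-lens;print("dist along",d@n,"lat",d@np.cross(u,n),d@u)
E
```

```text
tip [194.4 515.8]
antbase [194.3 491.6]
ftl [128.6 442.6]
ftr [260.  442.5]
btl [134.6 536.2]
btr [254.  536.1]
dist along 0.15147725872480935 lat 0.0007200956193378508 0.0013017358891236105
```

```bash
python3 - <<'E'
from goal import *;import pickle
for f in ("d11.pkl","d10.pkl"):
    D=pickle.load(open(f,"rb"));w=D["wrist"] if f=="d11.pkl" else D[0]
    g=cv2.cvtColor(w["image"],cv2.COLOR_RGB2GRAY)
    r0=214 if f=="d11.pkl" else 165
    print(f,"rows from",r0)
    for x in (275,290,300,308,315,322,335,350): print(x,g[r0:r0+(140 if r0==214 else 85),x][::2].tolist())
D=pickle.load(open("d11.pkl","rb"));g=cv2.cvtColor(D["wrist"]["image"],cv2.COLOR_RGB2GRAY)
for y in (265,285,300,312,318,325,332,336): print(y,g[y,294:336].tolist())
w,s=pickle.load(open("d10.pkl","rb"));T=R.from_quat(s["eef_rot"]).as_matrix()
for nm,a in dict(tip=(0,0,.067),ft=(.02,0,.054),bt=(-.02,0,.054)).items(): print(nm,proj(w,np.array([.5388,-.2530,0])+T@np.array([a[0],a[1],-a[2]])).round(1))
E
```

```text
d11.pkl rows from 214
275 [29, 26, 27, 40, 109, 146, 177, 181, 183, 185, 175, 97, 89, 88, 88, 90, 109, 129, 189, 193, 196, 207, 219, 228, 235, 241, 242, 242, 244, 244, 245, 245, 245, 245, 245, 244, 245, 245, 244, 244, 244, 243, 244, 244, 244, 244, 244, 244, 242, 239, 230, 199, 197, 198, 199, 196, 197, 198, 196, 196, 198, 199, 197, 198, 195, 183, 174, 180, 189, 247]
290 [26, 26, 26, 32, 27, 26, 39, 123, 183, 135, 35, 27, 25, 26, 27, 51, 90, 125, 138, 189, 195, 207, 221, 227, 236, 241, 242, 243, 244, 245, 245, 245, 245, 246, 245, 244, 244, 244, 245, 244, 244, 244, 244, 244, 244, 244, 244, 244, 243, 243, 240, 224, 197, 196, 197, 197, 198, 197, 197, 198, 197, 197, 196, 196, 196, 186, 176, 180, 183, 198]
300 [22, 27, 27, 25, 25, 29, 34, 125, 183, 177, 103, 46, 24, 30, 69, 89, 108, 120, 185, 192, 196, 207, 219, 228, 237, 242, 242, 244, 244, 245, 245, 245, 245, 245, 245, 245, 245, 244, 244, 244, 244, 245, 244, 244, 244, 245, 244, 244, 243, 236, 219, 219, 219, 212, 195, 195, 198, 197, 196, 198, 197, 197, 198, 198, 195, 184, 172, 179, 183, 182]
308 [26, 25, 27, 26, 27, 25, 36, 122, 184, 187, 
[... 4518 characters left out ...]
20]
325 [199, 198, 198, 197, 196, 198, 197, 186, 181, 198, 212, 223, 228, 233, 235, 238, 241, 243, 243, 244, 238, 222, 219, 217, 214, 212, 208, 204, 198, 192, 185, 174, 165, 175, 193, 198, 197, 197, 198, 200, 199, 201]
332 [197, 196, 197, 197, 197, 197, 198, 196, 189, 186, 195, 205, 211, 214, 218, 220, 220, 223, 224, 224, 226, 226, 223, 222, 219, 216, 213, 210, 204, 197, 187, 178, 177, 191, 199, 199, 198, 207, 218, 218, 219, 218]
336 [195, 198, 197, 197, 198, 195, 197, 198, 198, 197, 194, 190, 194, 201, 208, 210, 214, 216, 218, 217, 217, 216, 215, 215, 211, 206, 201, 196, 185, 180, 187, 196, 208, 219, 219, 219, 219, 218, 220, 218, 218, 219]
tip [314.  225.1]
ft [314.1 187.6]
bt [314.1 246.2]
```

Call:
move_arm:
  targets:
    - [[0,-0.004,0.008],[0.001,0.001,-0.004]]
    - [[0,0,0],[0,0,0]]
    - [[0,0,0],[0,0,0]]
    - [[0,0,0],[0,0,0]]
    - [[0,0,0],[0,0,0]]
    - [[0,0,0],[0,0,0]]
    - [[0,0,0],[0,0,0]]
    - [[0,0,0],[0,0,0]]

```text
time: 26.32
ee_pos: [0.5087, 0.3034, 0.1634]
eef_rot: [0.655, 0.732, 0.124, -0.139]
force: [-0.2, -0.3, -0.5]
finger_gap: 0.0452
finger_force: 41.1
```

```bash
python3 - <<'E'
from bench import bot
from goal import *
s=bot.state();T=R.from_quat(s["eef_rot"]).as_matrix();F=s["ee_pos"]-.016*T[:,2]+.0212*T[:,0];d=F-lens
print(s["time"],d@n,d@np.cross(u,n),d@u,np.degrees((R.from_quat(s["eef_rot"]).inv()*G).magnitude()),np.abs(s["qd"]).max(),s["finger_force"])
print(bot.sign_off())
E
```

```text
26.3167 0.14982049843870765 -6.120440867830733e-05 -0.0005704641121967321 0.0747900099252382 0.0013579585292478596 41.05929493904114
the job is handed in; nothing more can be done
None
```

I handed the job in at 26.3 s: both markers are upright in their wells, and by my measurements the head is held still, upright and square to the lens, its face about 150 mm away and centred to within 1 mm.

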